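# Shut the gauge case and lift the thick gauge block in the tongs

### The job

First lower the open lid of the wooden gauge case until it is fully shut, guiding it down so that it does not slam. Then take up the sprung tongs, close them on the thickest of the three steel gauge blocks and lift it, keeping the robot's own fingers off all three blocks and leaving the other two where they lie. Finish while still holding: the block steady between the tips of the tongs, the tongs in the gripper, the block at least 10 cm above the bench.

Things in the scene. Friction and masses are not known exactly. Their poses are not given: they have to be found in the camera images.
- case_lid (a joint): opening of the lid of the wooden gauge case (133 x 169 x 68 mm shut, fixed to the bench), in rad: 0 shut, 1.57 lid upright; it starts between 0.75 and 1.25. A friction hinge (0.2 N m) along the case's far top rim keeps the lid where it is left; it is pushed down by its front edge
- lid_edge (a point): middle of the lid's upper front edge (the edge nearest the robot when shut, 68 mm above the bench then); x axis points from this edge to the hinge along the lid's outer face, y along the edge, z out of the outer face. The lid is a tray 26 mm deep, outer face flat, 169 mm wide
- lid_hinge (a point): point on the lid's hinge axis, middle of the case's width, 41 mm above the bench; fixed. The lid's upper front edge is 122 mm toward the robot and 27 mm above it when shut. Its axes turn with the lid as those of lid_edge do (y along the hinge axis)
- thick_block (a point): centre of the thickest steel gauge block, 30 x 15 x 18 mm (x long, y, z up), 50 g, lying loose on the bench; 9 mm above its underside
- middle_block (a point): centre of the middle gauge block, 30 x 12 x 12 mm (x long, y, z up), 50 g; a bystander
- thin_block (a point): centre of the thinnest gauge block, 30 x 9 x 7 mm (x long, y, z up), 50 g; a bystander
- gauge_block_0: the thickest gauge block; origin at the centre of its underside, axes as thick_block
- gauge_block_1: the middle gauge block; origin at the centre of its underside
- gauge_block_2: the thinnest gauge block; origin at the centre of its underside
- tongs_grip (a point): the place to grip the tongs: half-way between the two black ribbed finger grips, 9 mm above the bench as the tongs lie on edge; x points to the tips, y across the arms, z up. Each finger grip is 50 mm long (x), an upright plate from the bench to 30 mm up; over the grips the tongs measure 53 mm open, 37 mm when the tips stand 15 mm apart
- tongs_tip (a point): half-way between the two black tip pads, 69 mm ahead of tongs_grip on the tongs' x axis, 9 mm above their underside. Pads 32 mm long (x), 4 mm thick, 17.5 mm high, 44 mm apart open; they stand parallel when 15 mm apart and lie along the tongs' x axis
- tongs: the steel tongs, 180 mm long, arms 18 mm high, 140 g, two arms sprung apart from a middle tongue, lying on edge; origin on the underside at the pivot in the tail, 85 mm behind tongs_grip. The spring pushes each finger grip out with 8 N when open, 11 N when the tips stand 15 mm apart. A comparator stand about 0.2 m tall stands 3 to 12 cm beyond the tips, away from the robot
- tongs_left: left arm of the tongs (+y side when the tips point to +x); origin on its hinge axis at the tail. Squeezed, it swings in by 0.094 rad until the tips stand 15 mm apart (stop at 0.13 rad); the right arm moves alike the other way
- tongs_right: right arm of the tongs; origin on its hinge axis

How it is judged:
On the way, in this order (a step that is already met when the one before it is completed fails the run):
1. the lid of the gauge case is shut, the thick block not yet lifted (value of joint case_lid below 0.03 rad and height (world z) of thick_block below 0.03 m), for 0.2 s.
2. the thick block is lifted in the tongs (height (world z) of thick_block above 0.05 m and distance between thick_block and tongs_tip below 0.02 m and contact force between each of tongs_left, tongs_right and gauge_block_0 above 0.5 N), for 0.2 s.
At the end, for the whole second after the job is handed in: Lid shut (within 0.03 rad); thick block over 90 mm up (its centre), still, within 20 mm of the middle of the tips, both tips pressing on it; fingers pressing on both arms of the tongs, whose tail is over 50 mm up; the other two blocks within 20 mm of where they were (value of joint case_lid below 0.03 rad and height (world z) of thick_block above 0.09 m and distance between thick_block and tongs_tip below 0.02 m and contact force between each of tongs_left, tongs_right and gauge_block_0 above 0.5 N and contact force between the fingers and tongs_left above 1 N and contact force between the fingers and tongs_right above 1 N and linear speed of gauge_block_0 below 0.03 m/s and height (world z) of tongs above 0.05 m and distance of each of gauge_block_1, gauge_block_2 from where it was at the start of the episode below 0.02 m); the arm keeps its last pose, push and grip.
It fails at once if the robot touches a gauge block itself (contact force between any of the arm, the fingers and gauge_block_0 above 0.3 N or contact force between the fingers and gauge_block_1 above 0.3 N or contact force between the fingers and gauge_block_2 above 0.3 N).
It fails at once if one of the other two blocks is moved by more than 20 mm (distance of any of gauge_block_1, gauge_block_2 from where it was at the start of the episode above 0.02 m).
It fails at once if the lid slams (faster than 3 rad/s) (velocity of joint case_lid below -3 rad/s).
It also fails if it takes over 58 s, if anything falls off the work surface, if the arm or the gripper's body presses on something with over 40 N, if the wrist force passes 120 N, or if a joint passes its speed limit or range.

### The arm

A 6-joint arm with a two-finger parallel gripper is mounted at the origin on a cart in front of the work surface, level with it; the furniture and walls round the work are solid. World frame = base frame: x ahead of the robot, y to its left, z up, the work surface at z = 0. Lengths are in m, angles in rad, forces in N, time in s.
With the tool pointing down it reaches from about 0.4 to 0.825 m from the base axis. Payload 7 kg.
Tool frame: the origin (TCP) lies at the centre of the arm's flange, where the gripper is bolted on; the fingertips stand 178 mm ahead of it and the grasp point (between the pads) lies 159 mm ahead of it; x points along the fingers, z is the direction in which the jaws open and shut, and the axes are right-handed (so a half turn about x gives the same grasp; the last joint's range is limited). The gripper opens to 88 mm and grips with 3 to 60 N. Pads are 19 mm wide; open, the fingers measure 130 mm over their backs; the gripper's body (78 mm by 193 mm) begins 47 mm behind the grasp point.
Start: joints at [1.391, 0.359, 0.012, 0, -1.224, -0.288], TCP at [0.304, 0.602, 0.405] pointing down, gripper open.
Joint ranges: [-3.07, 3.07], [-1.43, 2.12], [-1.02, 1.25], [-3.03, 1.67], [-3.05, -0], [-3.03, 3.03]. Speed limits (rad/s): [2.39, 2.39, 3.01, 3.14, 3.14, 3.14].

### API

Orientations are given as [roll, pitch, yaw] about the fixed x, y, z axes, in that order (R = Rz(yaw) Ry(pitch) Rx(roll)).
In Python, from station import telemetry, optics, job_done, finder gives the robot as it stands.
- The arm moves only by the tool play_rows, never from a script. Its argument "steps" is a list of rows, each an object of numbers: "gripper": the opening, from 0 (shut) to 1 (fully open); "tx", "ty", "tz": the shift along the tool's x, y, z in units of 25 mm (1.0 is 25 mm); "ax", "ay", "az": the turn, a rotation vector about the tool's x, y, z in units of 6 degrees (1.0 is 6 degrees). In form: [{"gripper": .., "tx": .., "ty": .., "tz": .., "ax": .., "ay": .., "az": ..}, ...]. A call has 1 to 20 rows; each row shifts and turns the commanded pose from where the row before left it, along the tool's axes as they then stand; what a row does not reach is not made up. A row lasts 1/12 s, in which the tool goes at most 41.7 mm and 7.16 degrees, less where a joint would pass 70% of its speed; a pose out of reach is approached as far as the arm can. A call is refused whole if a number of a shift passes 1 or a number of a turn 1, either way. A call with a gripper value outside its range is refused whole. The fingers move at their own pace and stop on an object; "newtons" is the grip in N (left out, the last holds). Time passes only in rows, so rows that do not move let the fingers close. It gives the time, the measured TCP pose, the force and the opening at its end, in the units of the state.
- telemetry.get_state(): the state, without advancing time (a new reading comes with each control period).
- optics.grab_frame(name): name is "scene" or "top" or "wrist"; returns the picture (480x640x3 uint8, red, green, blue); there is no depth.
- optics.calibration(name): a dict with "fx", "fy", "cx", "cy" (pixels), "k1" (the pictures are not rectified: a ray, as slopes to the right and down, at radius r is drawn at 1 + k1 r^2 times it, then the intrinsics apply), "T" (4x4, takes a point from camera to world coordinates); the wrist camera has in their place "mount" (4x4, takes a point from camera to tool coordinates, whose origin is the TCP and whose axes are the tool frame's). Camera axes: x right, y down, z forward; pixel columns grow to the right and rows downward; lengths in m; the calibration is good to about 2 mm. A picture is of the moment at which its call begins: read the wrist's pose just before it. calibration takes no time and is no camera call.
- job_done(): hands the job in, once; it reports no verdict.
Trained networks look in the newest picture that a camera, given by its name, has taken for a name from the list of things; names that differ only in an ending like _2 or _b are one class to them, and where a whole thing is asked for, a point or a joint stands for the part that bears it (a point fixed in the world has none). Each returns a list of dicts, best first, with "confidence" (0 to 1); they miss things now and then, are a little off and sometimes report something else, mostly with a low value. They report only what shows in the picture. A call takes as long as a camera call.
- finder.look_for(query, camera): "extent" ([left, top, right, bottom] in pixels, round what is visible of it).
- finder.silhouettes(query, camera): "pixels" (480x640 bool, what is visible of it) and "extent" ([left, top, right, bottom] in pixels, round what is visible of it).
- finder.pinpoint(query, camera): "location" ([row, column] in pixels: a listed point, or the origin of a listed thing).
The state is a dict: "t": time; "q": joint angles; "qd": joint speeds; "joint_efforts": joint torques, N m; "eef_pos": TCP position; "ee_rot": TCP orientation; "force": force on the tool from outside, world axes, zero at the start; "moment": the same for the moment, N m; "width": finger opening in m.
Only numpy, scipy, OpenCV 4.12 (cv2) and the standard library are available. Lean on these libraries where they do the work, as an engineer would, in place of code of your own. Each camera call takes 0.05 s, during which the arm holds its last target.

## Working session

There is one attempt and no reset: what is moved stays moved. The work goes in short steps, Python scripts to look and compute and a tool call to move; the robot and the scene stay as the last step left them, time stands still between calls to the robot, and variables do not carry over. Pictures are saved under pics/ and viewed, and the job is handed in when it is done.

Besides the shell and the picture viewer there is one more tool, called as name(argument=value, ...) on one line, values as JSON. play_rows: Moves the arm, as the interface text tells. Its arguments: {"type":"object","properties":{"steps":{"type":"array"},"newtons":{"type":"number"}},"required":["steps"]}

```bash
ls; mkdir -p pics; python3 - <<'E'
from station import telemetry, optics, finder
import cv2
print(telemetry.get_state())
for n in ["scene","top","wrist"]:
    im=optics.grab_frame(n); cv2.imwrite(f"pics/a_{n}.png",im[:,:,::-1])
    c=optics.calibration(n); print(n,c)
E
```

```text
pics
{'t': 0.0, 'q': array([ 1.39110277e+00,  3.59339855e-01,  1.10562257e-02, -3.38062766e-04,
       -1.22410563e+00, -2.88130510e-01]), 'qd': array([-0.00217352, -0.00024153, -0.00136227, -0.00092673, -0.00012721,
       -0.00175336]), 'joint_efforts': array([ 1.89504637e-03, -5.82719493e+01,  2.93047714e+01,  6.99716493e+00,
        7.00741162e-03, -1.53486058e-04]), 'eef_pos': array([0.30428288, 0.60229518, 0.4037539 ]), 'ee_rot': array([ 0.0912328 ,  1.56917199, -1.94750272]), 'force': array([-0.11301364,  0.01867539,  0.16579215]), 'moment': array([-0.03059145, -0.0173848 , -0.0189405 ]), 'width': 0.08770099100449019}
scene {'fx': 442.95642881236955, 'fy': 442.95642881236955, 'cx': 316.64062165041963, 'cy': 233.8786201294335, 'k1': 0.017447068306723337, 'T': array([[ 0.66359532, -0.41418607,  0.62296962, -0.20482261],
       [-0.74796002, -0.38296582,  0.54211899, -0.54360638],
       [ 0.01403794, -0.82570399, -0.56392895,  0.68600189],
       [ 0.        ,  0.        ,  0.        ,  1.        ]])}
top {'fx': 614.945828170845, 'fy': 614.945828170845, 'cx': 318.8945652515437, 'cy': 240.7707237148757, 'k1': -0.05420038841609717, 'T': array([[-0.01184169, -0.99760369,  0.06816641,  0.35728401],
       [-0.99989285,  0.01122701, -0.00939347,  0.03583852],
       [ 0.00860565, -0.06827034, -0.99762974,  1.72417707],
       [ 0.        ,  0.        ,  0.        ,  1.        ]])}
wrist {'fx': 415.7446202945903, 'fy': 415.7446202945903, 'cx': 326.2317492700981, 'cy': 242.5489464246253, 'k1': -0.003914083211435514, 'mount': array([[ 3.44724591e-04, -2.81797395e-01,  9.59473871e-01,
         1.92772702e-02],
       [-1.13772958e-04, -9.59473933e-01, -2.81797373e-01,
         7.65027121e-02],
       [ 9.99999934e-01, -1.20196964e-05, -3.62815183e-04,
         1.68910486e-03],
       [ 0.00000000e+00,  0.00000000e+00,  0.00000000e+00,
         1.00000000e+00]])}
```

View pics/a_scene.png

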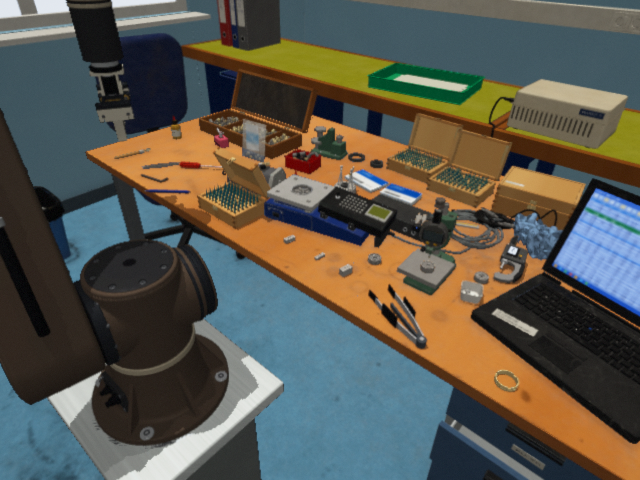

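View pics/a_top.png

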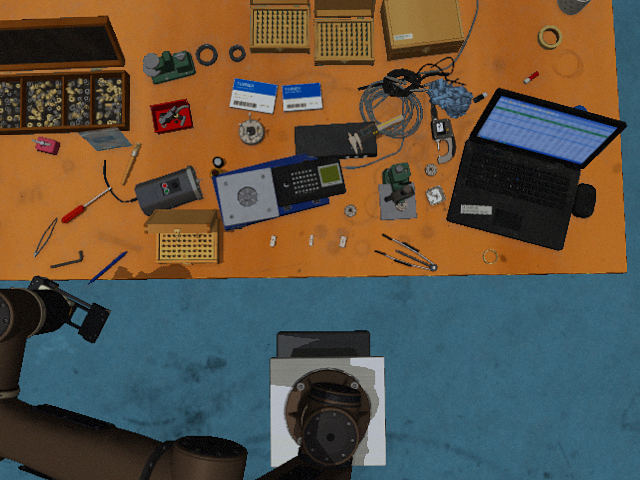

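View pics/a_wrist.png

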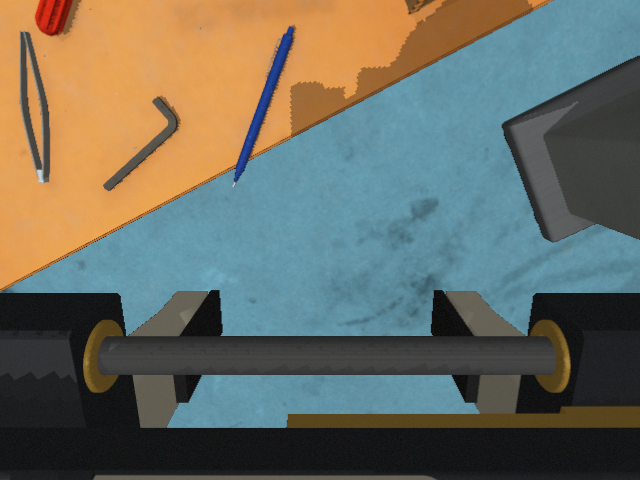

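```bash
cat > h.py <<'E'
import numpy as np, cv2
from station import telemetry, optics, finder
from scipy.spatial.transform import Rotation as R
def toolT(s=None):
    s=s or telemetry.get_state()
    T=np.eye(4);T[:3,:3]=R.from_euler('xyz',s['ee_rot']).as_matrix();T[:3,3]=s['eef_pos'];return T
def camT(n,s=None):
    c=optics.calibration(n)
    return c, (c['T'] if n!='wrist' else toolT(s)@c['mount'])
def ray(n,u,v,s=None):
    c,T=camT(n,s)
    d=np.array([(u-c['cx'])/c['fx'],(v-c['cy'])/c['fy']]); x=d.copy()
    for _ in range(20): x=d/(1+c['k1']*(x@x))
    return T[:3,3],T[:3,:3]@np.array([x[0],x[1],1.])
def onplane(n,u,v,z,s=None):
    o,d=ray(n,u,v,s); return o+d*(z-o[2])/d[2]
def proj(n,P,s=None):
    c,T=camT(n,s); p=np.linalg.inv(T)@np.append(P,1); x=p[:2]/p[2]; x=x*(1+c['k1']*(x@x))
    return np.array([c['fx']*x[0]+c['cx'],c['fy']*x[1]+c['cy']])
def tri(obs):
    A=np.zeros((3,3));b=np.zeros(3)
    for n,u,v in obs:
        o,d=ray(n,u,v);d=d/np.linalg.norm(d);M=np.eye(3)-np.outer(d,d);A+=M;b+=M@o
    p=np.linalg.solve(A,b)
    return p,[np.round(proj(n,p)-[u,v],1) for n,u,v in obs]
E
python3 - <<'E'
from h import *
np.set_printoptions(precision=4,suppress=True)
H=dict(lid_edge=None,lid_hinge=.041,thick_block=.009,middle_block=.006,thin_block=.0035,tongs_grip=.009,tongs_tip=.009,tongs=0)
for n in ["scene","top"]:
    optics.grab_frame(n)
    for q,z in H.items():
        for r in finder.pinpoint(q,n)[:3]:
            v,u=r['location']
            print(n,q,round(r['confidence'],2),(round(u,1),round(v,1)), onplane(n,u,v,z) if z is not None else '')
print(telemetry.get_state()['t'])
for n,bx in [("scene",(180,130,460,360)),("top",(140,190,460,280))]:
    im=cv2.imread(f"pics/a_{n}.png")[bx[1]:bx[3],bx[0]:bx[2]]
    cv2.imwrite(f"pics/az_{n}.png",cv2.resize(im,None,fx=2.5,fy=2.5,interpolation=cv2.INTER_CUBIC))
E
```

```text
scene lid_edge 0.8 (236.5, 152.9) 
scene lid_edge 0.63 (320.8, 256.4) 
scene lid_hinge 0.87 (245.9, 186.3) [0.5536 0.4054 0.041 ]
scene lid_hinge 0.7 (398.3, 312.9) [ 0.4064 -0.2376  0.041 ]
scene lid_hinge 0.59 (379.9, 294.1) [ 0.428  -0.1768  0.041 ]
scene thick_block 0.52 (397.5, 315.1) [ 0.4299 -0.2248  0.009 ]
scene thick_block 0.5 (342.0, 271.2) [ 0.4651 -0.0438  0.009 ]
scene middle_block 0.43 (289.7, 240.0) [0.476  0.1436 0.006 ]
scene thin_block 0.41 (319.8, 257.6) [0.4748 0.0359 0.0035]
scene tongs_grip 0.67 (398.6, 312.6) [ 0.4379 -0.2224  0.009 ]
scene tongs_tip 0.84 (380.7, 296.3) [ 0.4546 -0.1642  0.009 ]
scene tongs 0.65 (419.7, 345.6) [ 0.3957 -0.3008 -0.    ]
scene tongs 0.61 (238.4, 153.3) [0.7527 0.6817 0.    ]
top lid_edge 0.62 (177.1, 226.1) 
top thick_block 0.68 (340.7, 243.8) [ 0.4653 -0.0412  0.009 ]
top thick_block 0.59 (175.6, 225.9) [0.5208 0.4209 0.009 ]
top thick_block 0.43 (337.8, 240.9) [ 0.4735 -0.0332  0.009 ]
top middle_block 0.59 (270.2, 243.1) [0.4697 0.156  0.006 ]
top thin_block 0.46 (311.3, 243.2) [0.4683 0.041  0.0035]
top tongs_grip 0.88 (405.6, 255.0) [ 0.4318 -0.2224  0.009 ]
top tongs_tip 0.64 (383.2, 242.3) [ 0.4682 -0.1603  0.009 ]
top tongs 0.7 (432.0, 265.5) [ 0.4018 -0.2977  0.    ]
1.05
```

View pics/az_scene.png

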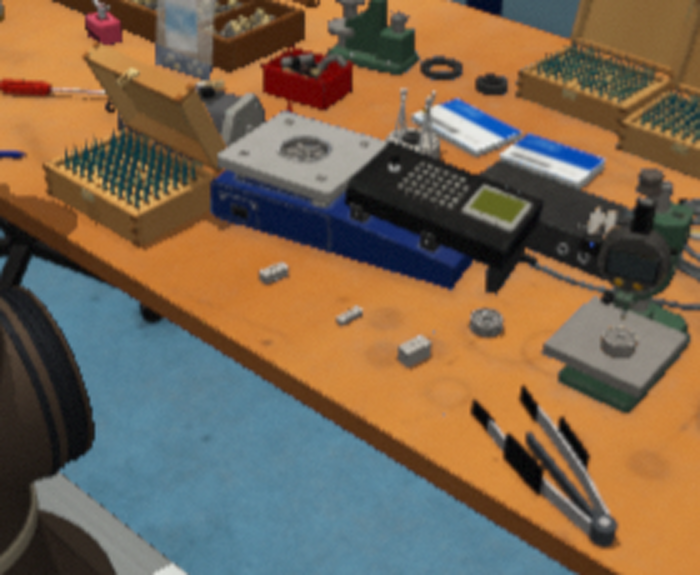

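View pics/az_top.png

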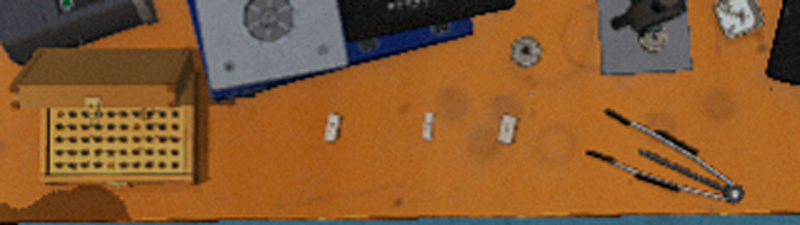

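```bash
python3 - <<'E'
from h import *
np.set_printoptions(precision=4,suppress=True)
print('edge',tri([('scene',236.5,152.9),('top',177.1,226.1)]))
print('edge?',tri([('scene',238,155),('top',181,226)]))
# case front top rim and corners in top view zoom: (40,182),(195,182),(40,108)
for u,v in [(157,262.5),(219,262.5),(219,230)]: print('rim',onplane('top',u,v,.042),)
for (u,v) in [(47,165),(140,240),(217,178)]: print('sc',onplane('scene',180+u/2.5,130+v/2.5,.042))
for q,n in [('thick_block','top'),('thick_block','scene'),('middle_block','scene'),('thin_block','scene'),('tongs','top'),('case_lid','top'),('case_lid','scene')]:
    for r in finder.silhouettes(q,n)[:2]: 
        m=r['pixels'].astype(np.uint8)
        c,_=cv2.findContours(m,0,2); rr=cv2.minAreaRect(max(c,key=cv2.contourArea)) if c else None
        print(q,n,round(r['confidence'],2),np.round(r['extent'],1),m.sum(),rr)
# stand
for u,v in [(379,219),(416,219),(380,185)]: print('plate', onplane('top',u,v,.04),onplane('top',u,v,.0))
E
python3 - <<'E'
import cv2
im=cv2.imread("pics/a_top.png")
cv2.imwrite("pics/b1.png",cv2.resize(im[150:280,320:460],None,fx=5,fy=4.6,interpolation=cv2.INTER_CUBIC))
im=cv2.imread("pics/a_scene.png")
cv2.imwrite("pics/b2.png",cv2.resize(im[190:360,320:480],None,fx=4,fy=3.5,interpolation=cv2.INTER_CUBIC))
cv2.imwrite("pics/b3.png",cv2.resize(im[130:240,180:300],None,fx=5,fy=5,interpolation=cv2.INTER_CUBIC))
E
```

```text
edge (array([0.5063, 0.3785, 0.174 ]), [array([-0.9, -0. ]), array([ 0.6, -0.7])])
edge? (array([0.5058, 0.3701, 0.1705]), [array([-0.4, -0. ]), array([ 0.3, -0.3])])
rim [0.4175 0.4642 0.042 ]
rim [0.4157 0.294  0.042 ]
rim [0.5049 0.2939 0.042 ]
sc [0.4196 0.4584 0.042 ]
sc [0.3899 0.2559 0.042 ]
sc [0.534  0.2917 0.042 ]
thick_block top 0.43 [270.4 236.1 277.4 246.8] 47 ((272.1538391113281, 240.2307586669922), (4.706787109375, 10.198039054870605), 11.309932708740234)
thick_block top 0.23 [379.1 232.9 438.  272.4] 304 ((417.31451416015625, 258.0519104003906), (42.325889587402344, 7.626285076141357), 29.357751846313477)
thin_block scene 0.69 [211.4 144.8 270.4 198.6] 1287 ((241.70001220703125, 170.60000610351562), (67.08203887939453, 26.385601043701172), 26.56505012512207)
thin_block scene 0.63 [313.2 256.7 321.3 261.5] 33 ((319.2000427246094, 255.4000244140625), (3.5777084827423096, 8.9442720413208), 63.43495178222656)
tongs top 0.57 [143.8 209.4 214.6 236.8] 1576 ((180.0, 221.0), (24.0, 72.0), 90.0)
case_lid top 0.69 [142.2 208.6 215.3 237. ] 1606 ((180.5, 221.0), (24.0, 73.0), 90.0)
case_lid scene 0.78 [212.5 144.1 267.9 199.6] 1332 ((241.70001220703125, 171.10000610351562), (68.42367553710938, 26.385601043701172), 26.56505012512207)
plate [ 0.5306 -0.1464  0.04  ] [ 0.5347 -0.1507  0.    ]
plate [ 0.5296 -0.2487  0.04  ] [ 0.5337 -0.2555  0.    ]
plate [ 0.6252 -0.151   0.04  ] [ 0.6315 -0.1554  0.    ]
```

View pics/b1.png

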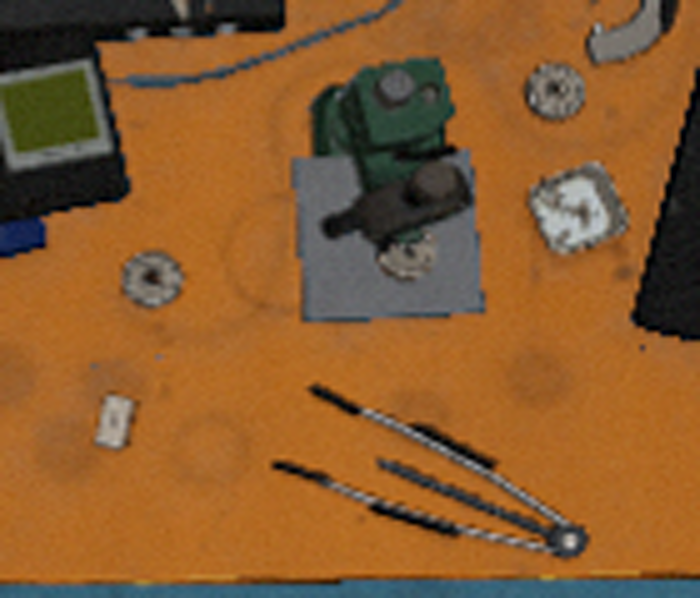

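View pics/b2.png

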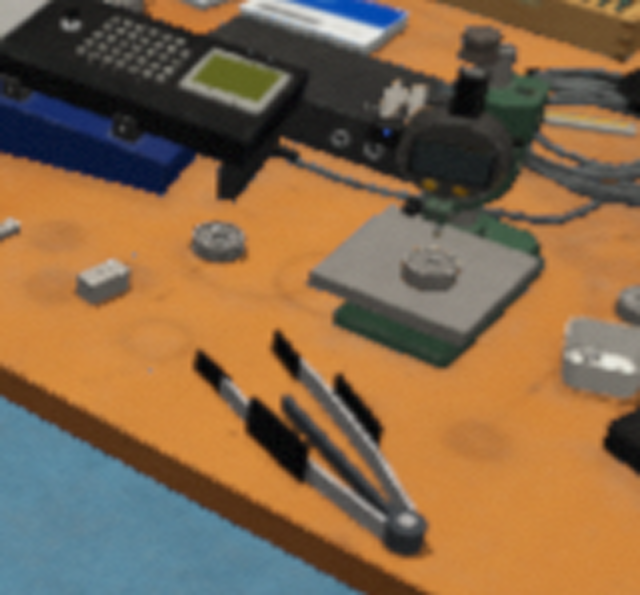

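View pics/b3.png

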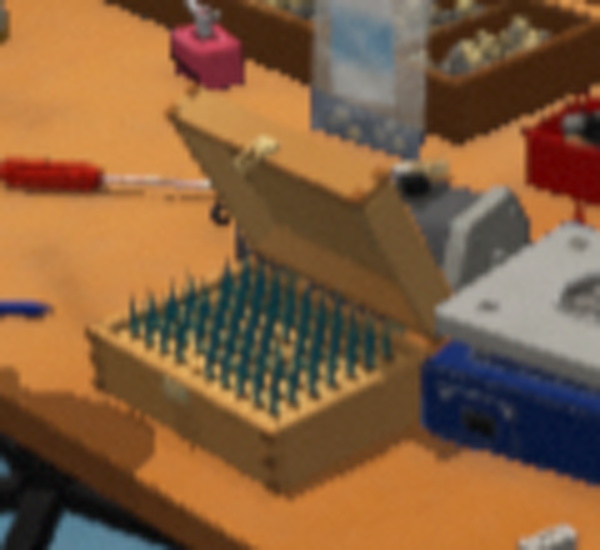

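```bash
cat >> h.py <<'E'
TIP=.178; GR=.159
def Rdown(yaw_z, tilt=0.):
    """tool x down, tool z (jaw) horizontal at heading yaw_z; tilt about tool z"""
    z=np.array([np.cos(yaw_z),np.sin(yaw_z),0]);x=np.array([0,0,-1.]);y=np.cross(z,x)
    return np.stack([x,y,z],1)@R.from_rotvec([0,0,tilt]).as_matrix()
def plan(p,Rm,n,cur=None):
    """n equal rows from cur to TCP p, R"""
    T0=toolT() if cur is None else cur
    dR=R.from_matrix(T0[:3,:3].T@Rm); w=dR.as_rotvec()/n
    Rc=T0[:3,:3]; rows=[]
    for i in range(n):
        d=Rc.T@((p-T0[:3,3])/n)/.025
        rows.append(np.round(np.r_[d,np.degrees(w)/6],2)); Rc=Rc@R.from_rotvec(w).as_matrix()
    print('dist mm',np.linalg.norm(p-T0[:3,3])*1e3,'turn deg',np.degrees(np.linalg.norm(w))*n)
    return np.array(rows)
E
python3 - <<'E'
from h import *
np.set_printoptions(precision=3,suppress=True)
T=toolT();print(T); zy=np.arctan2(T[1,2],T[0,2]);print(np.degrees(zy),telemetry.get_state()['q'])
# lid start: keep orientation
p=np.array([.507,.355,.19+TIP]); print(plan(p,T[:3,:3],16)[0]); 
for th in np.arange(1.1,-.01,-.1):
    print(round(th,2), .538-.122*np.cos(th)+.027*np.sin(th), .041+.122*np.sin(th)+.027*np.cos(th))
im=cv2.imread("pics/a_wrist.png")
E
```

```text
[[ 0.     0.893 -0.451  0.304]
 [ 0.    -0.451 -0.893  0.602]
 [-1.     0.    -0.     0.405]
 [ 0.     0.     0.     1.   ]]
-116.80308777468774 [ 1.391  0.359  0.012  0.    -1.224 -0.288]
dist mm 321.92985845825734 turn deg 0.0
[0.09 0.73 0.32 0.   0.   0.  ]
1.1 0.5067238719077384 0.1619743932059857
1.0 0.4948028352739002 0.15824762240500315
0.9 0.483313410430921 0.1533493521178609
0.8 0.472370395913933 0.14732852424211523
0.7 0.4620831307067101 0.14024529689967946
0.6 0.4525544017626852 0.1321704433567556
0.5 0.44387941699168804 0.12318464488075279
0.4 0.43614485397398156 0.11337768459973321
0.3 0.4294279939065322 0.10284755041907473
0.2 0.4237959494348352 0.0916994559587109
0.1 0.4193049940855452 0.08004478929341963
-0.0 0.41600000000000004 0.0679999999999999
```

play_rows(steps=[{"gripper": 0,"tx": 0.09,"ty": 0.73,"tz": 0.32},{"gripper": 0,"tx": 0.09,"ty": 0.73,"tz": 0.32},{"gripper": 0,"tx": 0.09,"ty": 0.73,"tz": 0.32},{"gripper": 0,"tx": 0.09,"ty": 0.73,"tz": 0.32},{"gripper": 0,"tx": 0.09,"ty": 0.73,"tz": 0.32},{"gripper": 0,"tx": 0.09,"ty": 0.73,"tz": 0.32},{"gripper": 0,"tx": 0.09,"ty": 0.73,"tz": 0.32},{"gripper": 0,"tx": 0.09,"ty": 0.73,"tz": 0.32},{"gripper": 0,"tx": 0.09,"ty": 0.73,"tz": 0.32},{"gripper": 0,"tx": 0.09,"ty": 0.73,"tz": 0.32},{"gripper": 0,"tx": 0.09,"ty": 0.73,"tz": 0.32},{"gripper": 0,"tx": 0.09,"ty": 0.73,"tz": 0.32},{"gripper": 0,"tx": 0.09,"ty": 0.73,"tz": 0.32},{"gripper": 0,"tx": 0.09,"ty": 0.73,"tz": 0.32},{"gripper": 0,"tx": 0.09,"ty": 0.73,"tz": 0.32},{"gripper": 0,"tx": 0.09,"ty": 0.73,"tz": 0.32},{"gripper": 0},{"gripper": 0}], newtons=30)

```text
invalid input
```

```bash
python3 - <<'E'
from h import *
im=np.hstack([optics.grab_frame("scene")[90:290,140:340],optics.grab_frame("top")[130:330,80:280]])
cv2.imwrite("pics/c.png",cv2.resize(im[:,:,::-1],None,fx=2,fy=2,interpolation=cv2.INTER_CUBIC))
T=toolT();p=T[:3,3]+T[:3,0]*TIP;print(p,telemetry.get_state()['force'],telemetry.get_state()['width'])
for n in ("scene","top"):print(proj(n,p))
E
```

```text
[0.30438366 0.60245595 0.22664996] [ 0.16594493  0.4641712  -0.49948705] 0.08756436667990727
[121.34843235 133.39276248]
[ 81.33822279 307.00035705]
```

View pics/c.png

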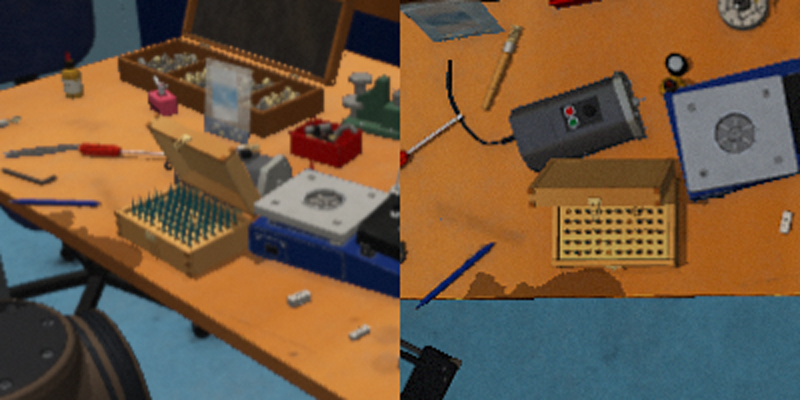

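play_rows(steps=[{"gripper": 0,"tx": 0.09,"ty": 0.73,"tz": 0.32,"ax": 0,"ay": 0,"az": 0},{"gripper": 0,"tx": 0.09,"ty": 0.73,"tz": 0.32,"ax": 0,"ay": 0,"az": 0},{"gripper": 0,"tx": 0.09,"ty": 0.73,"tz": 0.32,"ax": 0,"ay": 0,"az": 0},{"gripper": 0,"tx": 0.09,"ty": 0.73,"tz": 0.32,"ax": 0,"ay": 0,"az": 0},{"gripper": 0,"tx": 0.09,"ty": 0.73,"tz": 0.32,"ax": 0,"ay": 0,"az": 0},{"gripper": 0,"tx": 0.09,"ty": 0.73,"tz": 0.32,"ax": 0,"ay": 0,"az": 0},{"gripper": 0,"tx": 0.09,"ty": 0.73,"tz": 0.32,"ax": 0,"ay": 0,"az": 0},{"gripper": 0,"tx": 0.09,"ty": 0.73,"tz": 0.32,"ax": 0,"ay": 0,"az": 0},{"gripper": 0,"tx": 0.09,"ty": 0.73,"tz": 0.32,"ax": 0,"ay": 0,"az": 0},{"gripper": 0,"tx": 0.09,"ty": 0.73,"tz": 0.32,"ax": 0,"ay": 0,"az": 0},{"gripper": 0,"tx": 0.09,"ty": 0.73,"tz": 0.32,"ax": 0,"ay": 0,"az": 0},{"gripper": 0,"tx": 0.09,"ty": 0.73,"tz": 0.32,"ax": 0,"ay": 0,"az": 0},{"gripper": 0,"tx": 0.09,"ty": 0.73,"tz": 0.32,"ax": 0,"ay": 0,"az": 0},{"gripper": 0,"tx": 0.09,"ty": 0.73,"tz": 0.32,"ax": 0,"ay": 0,"az": 0},{"gripper": 0,"tx": 0.09,"ty": 0.73,"tz": 0.32,"ax": 0,"ay": 0,"az": 0},{"gripper": 0,"tx": 0.09,"ty": 0.73,"tz": 0.32,"ax": 0,"ay": 0,"az": 0},{"gripper": 0,"tx": 0,"ty": 0,"tz": 0,"ax": 0,"ay": 0,"az": 0}], newtons=30)

```text
t: 2.92
eef_pos: [0.509, 0.3529, 0.3682]
ee_rot: [-0.012, 1.57, -2.053]
force: [0.2, 1.1, 0.0]
width: 0.0003
```

```bash
python3 - <<'E'
from h import *
im=np.hstack([optics.grab_frame("scene")[90:290,140:340],optics.grab_frame("top")[130:330,80:280]])
cv2.imwrite("pics/c1.png",cv2.resize(im[:,:,::-1],None,fx=2,fy=2,interpolation=cv2.INTER_CUBIC))
T=toolT();p=T[:3,3]+T[:3,0]*TIP;s=telemetry.get_state();print(p,s['force'],s['width'],s['t'])
for n in ("scene","top"):print(proj(n,p))
E
```

```text
[0.50785391 0.35489917 0.19059916] [ 0.25078676  0.19367701 -0.73800806] 0.00020735231219904036 3.0167
[241.14388619 149.53435871]
[185.62563625 224.04099052]
```

View pics/c1.png

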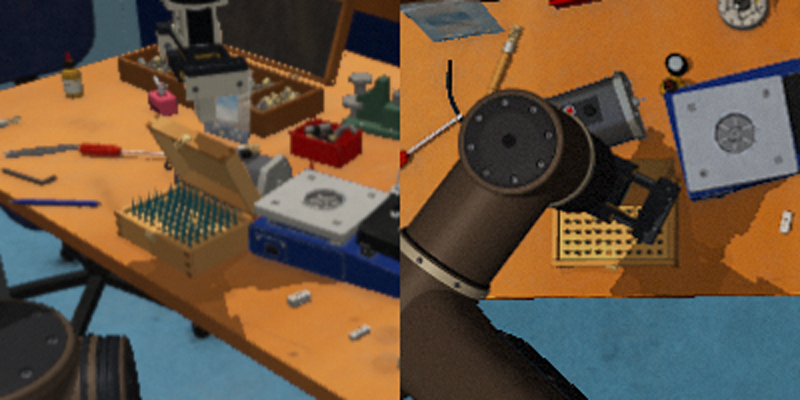

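```bash
python3 - <<'E'
from h import *
im=optics.grab_frame("scene")[80:220,180:320].copy()
cv2.imwrite("pics/c2.png",cv2.resize(im[:,:,::-1],None,fx=4.2,fy=4.2,interpolation=cv2.INTER_CUBIC))
E
```

```text
(no output)
```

View pics/c2.png

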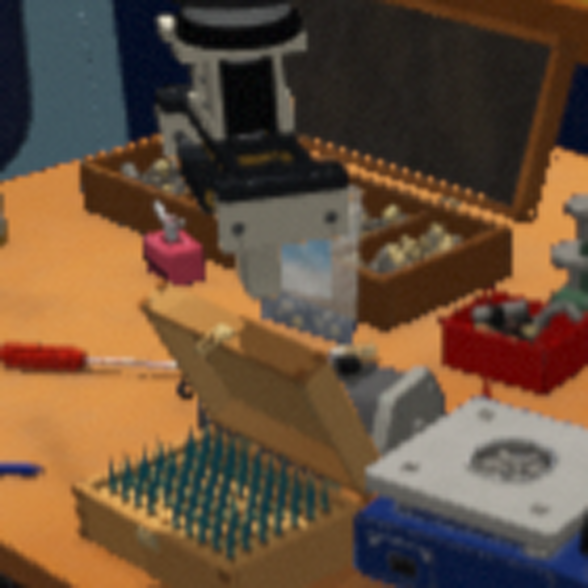

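```bash
python3 - <<'E'
from h import *
for th in np.arange(.9,1.31,.1):
    x=.538-.122*np.cos(th)+.027*np.sin(th);z=.041+.122*np.sin(th)+.027*np.cos(th)
    print(round(th,1),np.round(x,3),np.round(z,3),[np.round(proj('scene',[x,.379+d,z]),1) for d in (.0845,0,-.0845)],[np.round(proj('top',[x,.379+d,z]),1) for d in (.0845,0,-.0845)])
E
```

```text
0.9 0.483 0.153 [array([210.8, 153.5]), array([229.7, 162.3]), array([250.1, 171.6])] [array([146.5, 235.4]), array([179.2, 235.1]), array([212.1, 234.7])]
1.0 0.495 0.158 [array([213.9, 150.8]), array([232.8, 159.3]), array([253.2, 168.6])] [array([146. , 230.8]), array([178.8, 230.4]), array([211.8, 230.1])]
1.1 0.507 0.162 [array([217. , 148.3]), array([236. , 156.8]), array([256.4, 165.9])] [array([145.6, 226. ]), array([178.5, 225.7]), array([211.6, 225.3])]
1.2 0.519 0.164 [array([220.3, 146.3]), array([239.3, 154.6]), array([259.8, 163.6])] [array([145.4, 221.2]), array([178.3, 220.8]), array([211.4, 220.4])]
1.3 0.531 0.166 [array([223.7, 144.7]), array([242.7, 152.9]), array([263.1, 161.7])] [array([145.3, 216.3]), array([178.3, 215.9]), array([211.3, 215.5])]
```

play_rows(steps=[{"gripper": 0,"tx": 0.4,"ty": 0,"tz": 0,"ax": 0,"ay": 0,"az": 0},{"gripper": 0,"tx": 0.4,"ty": 0,"tz": 0,"ax": 0,"ay": 0,"az": 0},{"gripper": 0,"tx": 0.32,"ty": 0,"tz": 0,"ax": 0,"ay": 0,"az": 0},{"gripper": 0,"tx": 0.15,"ty": -0.425,"tz": 0.215,"ax": 0,"ay": 0,"az": 0},{"gripper": 0,"tx": 0.196,"ty": -0.41,"tz": 0.21,"ax": 0,"ay": 0,"az": 0},{"gripper": 0,"tx": 0.24,"ty": -0.39,"tz": 0.2,"ax": 0,"ay": 0,"az": 0},{"gripper": 0,"tx": 0.284,"ty": -0.37,"tz": 0.19,"ax": 0,"ay": 0,"az": 0},{"gripper": 0,"tx": 0.324,"ty": -0.34,"tz": 0.17,"ax": 0,"ay": 0,"az": 0},{"gripper": 0,"tx": 0.36,"ty": -0.31,"tz": 0.157,"ax": 0,"ay": 0,"az": 0}])

```text
t: 3.82
eef_pos: [0.4422, 0.357, 0.3026]
ee_rot: [-2.149, 1.569, 2.097]
force: [-6.7, 1.1, 8.7]
width: 0.0006
```

```bash
python3 - <<'E'
from h import *
im=optics.grab_frame("scene")[80:220,180:320].copy()
cv2.imwrite("pics/c3.png",cv2.resize(im[:,:,::-1],None,fx=4.2,fy=4.2,interpolation=cv2.INTER_CUBIC))
T=toolT();p=T[:3,3]+T[:3,0]*TIP;s=telemetry.get_state();print(p,s['force'],s['t'])
E
```

```text
[0.44073346 0.35641433 0.12221454] [-4.23688792  0.91207573  0.40279399] 3.8667
```

View pics/c3.png

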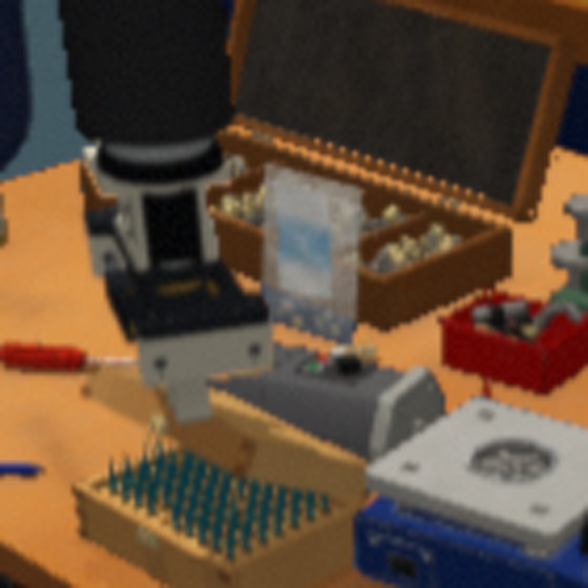

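play_rows(steps=[{"gripper": 0,"tx": 0.39,"ty": -0.14,"tz": 0.07,"ax": 0,"ay": 0,"az": 0},{"gripper": 0,"tx": 0.42,"ty": -0.14,"tz": 0.07,"ax": 0,"ay": 0,"az": 0},{"gripper": 0,"tx": 0.42,"ty": -0.11,"tz": 0.05,"ax": 0,"ay": 0,"az": 0},{"gripper": 0,"tx": 0.42,"ty": -0.11,"tz": 0.05,"ax": 0,"ay": 0,"az": 0},{"gripper": 0,"tx": 0.3,"ty": -0.07,"tz": 0.04,"ax": 0,"ay": 0,"az": 0},{"gripper": 0,"tx": 0.12,"ty": 0,"tz": 0,"ax": 0,"ay": 0,"az": 0},{"gripper": 0,"tx": 0.1,"ty": 0,"tz": 0,"ax": 0,"ay": 0,"az": 0},{"gripper": 0,"tx": 0,"ty": 0,"tz": 0,"ax": 0,"ay": 0,"az": 0}])

```text
t: 4.53
eef_pos: [0.4284, 0.3565, 0.247]
ee_rot: [-0.001, 1.57, -2.039]
force: [-0.8, -0.3, 0.6]
width: 0.0006
```

```bash
python3 - <<'E'
from h import *
im=optics.grab_frame("scene")[80:220,180:320].copy()
cv2.imwrite("pics/c4.png",cv2.resize(im[:,:,::-1],None,fx=4.2,fy=4.2,interpolation=cv2.INTER_CUBIC))
T=toolT();p=T[:3,3]+T[:3,0]*TIP;s=telemetry.get_state();print(p,s['force'],s['t'])
E
```

```text
[0.42858021 0.35656587 0.06941748] [0.79684059 1.17238071 0.11369267] 4.5833
```

View pics/c4.png

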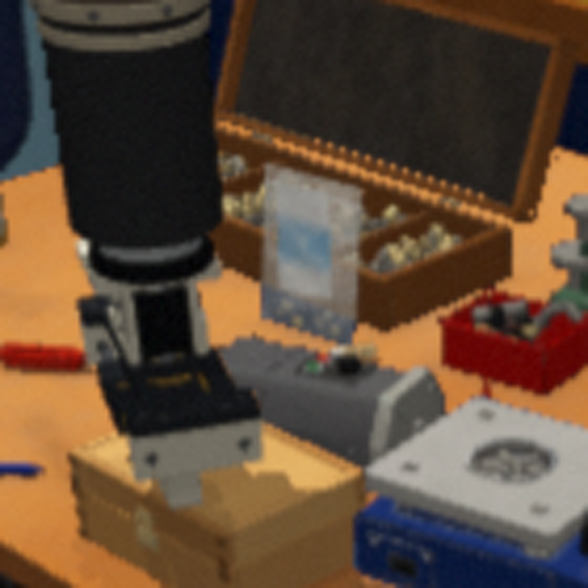

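play_rows(steps=[{"gripper": 0,"tx": 0.08,"ty": 0,"tz": 0,"ax": 0,"ay": 0,"az": 0},{"gripper": 0,"tx": 0.04,"ty": 0,"tz": 0,"ax": 0,"ay": 0,"az": 0},{"gripper": 0,"tx": 0,"ty": 0,"tz": 0,"ax": 0,"ay": 0,"az": 0}])

```text
t: 4.83
eef_pos: [0.4288, 0.3568, 0.2459]
ee_rot: [2.789, 1.569, 0.751]
force: [-3.4, -1.3, 9.7]
width: 0.0005
```

play_rows(steps=[{"gripper": 0,"tx": 0.08,"ty": 0,"tz": 0,"ax": 0,"ay": 0,"az": 0},{"gripper": 0,"tx": 0,"ty": 0,"tz": 0,"ax": 0,"ay": 0,"az": 0},{"gripper": 0,"tx": 0,"ty": 0,"tz": 0,"ax": 0,"ay": 0,"az": 0}])

```text
t: 5.08
eef_pos: [0.4288, 0.3567, 0.2454]
ee_rot: [2.766, 1.568, 0.728]
force: [-7.7, -3.4, 23.9]
width: 0.0005
```

play_rows(steps=[{"gripper": 0,"tx": -0.5,"ty": 0,"tz": 0,"ax": 0,"ay": 0,"az": 0},{"gripper": 0,"tx": -1,"ty": 0,"tz": 0,"ax": 0,"ay": 0,"az": 0},{"gripper": 0,"tx": -1,"ty": 0,"tz": 0,"ax": 0,"ay": 0,"az": 0},{"gripper": 0.5,"tx": -1,"ty": 0,"tz": 0,"ax": 0,"ay": 0,"az": 0},{"gripper": 1,"tx": -1,"ty": 0,"tz": 0,"ax": 0,"ay": 0,"az": 0},{"gripper": 1,"tx": -1,"ty": 0,"tz": 0,"ax": 0,"ay": 0,"az": 0},{"gripper": 1,"tx": 0,"ty": 0,"tz": 0,"ax": 0,"ay": 0,"az": 0}])

```text
t: 5.67
eef_pos: [0.4295, 0.3573, 0.3859]
ee_rot: [2.874, 1.562, 0.836]
force: [1.4, 0.1, 0.4]
width: 0.0215
```

```bash
python3 - <<'E'
from h import *
np.set_printoptions(precision=3,suppress=True)
im=optics.grab_frame("scene")[80:220,180:320].copy()
cv2.imwrite("pics/c5.png",cv2.resize(im[:,:,::-1],None,fx=4.2,fy=4.2,interpolation=cv2.INTER_CUBIC))
s=telemetry.get_state();T=toolT(s);print(s['q'],s['t'],T, np.arctan2(T[1,2],T[0,2]))
E
```

```text
[ 1.045  0.181 -0.283  0.001 -1.101  0.058] 5.7167 [[ 0.004  0.893 -0.451  0.429]
 [ 0.005 -0.451 -0.893  0.357]
 [-1.     0.001 -0.006  0.383]
 [ 0.     0.     0.     1.   ]] -2.0385584051284615
```

View pics/c5.png

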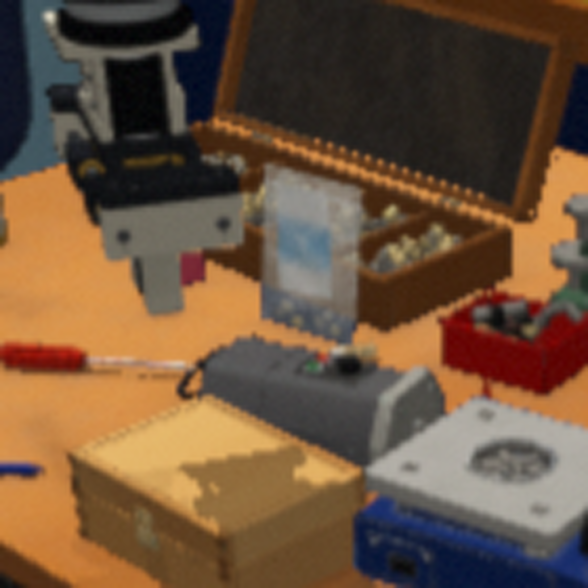

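play_rows(steps=[{"gripper": 1,"tx": 0,"ty": 0,"tz": 0,"ax": 0.98,"ay": 0,"az": 0},{"gripper": 1,"tx": 0,"ty": 0,"tz": 0,"ax": 0.98,"ay": 0,"az": 0},{"gripper": 1,"tx": 0,"ty": 0,"tz": 0,"ax": 0.98,"ay": 0,"az": 0},{"gripper": 1,"tx": 0,"ty": 0,"tz": 0,"ax": 0.98,"ay": 0,"az": 0},{"gripper": 1,"tx": 0,"ty": 0,"tz": 0,"ax": 0.98,"ay": 0,"az": 0},{"gripper": 1,"tx": 0,"ty": 0,"tz": 0,"ax": 0.98,"ay": 0,"az": 0},{"gripper": 1,"tx": 0,"ty": 0,"tz": 0,"ax": 0.98,"ay": 0,"az": 0},{"gripper": 1,"tx": 0,"ty": 0,"tz": 0,"ax": 0.98,"ay": 0,"az": 0},{"gripper": 1,"tx": 0,"ty": 0,"tz": 0,"ax": 0.98,"ay": 0,"az": 0},{"gripper": 1,"tx": 0,"ty": 0,"tz": 0,"ax": 0.98,"ay": 0,"az": 0},{"gripper": 1,"tx": 0,"ty": 0,"tz": 0,"ax": 0.98,"ay": 0,"az": 0},{"gripper": 1,"tx": 0,"ty": 0,"tz": 0,"ax": 0.98,"ay": 0,"az": 0},{"gripper": 1,"tx": 0,"ty": 0,"tz": 0,"ax": 0.98,"ay": 0,"az": 0},{"gripper": 1,"tx": 0,"ty": 0,"tz": 0,"ax": 0.98,"ay": 0,"az": 0},{"gripper": 1,"tx": 0,"ty": 0,"tz": 0,"ax": 0.98,"ay": 0,"az": 0}])

```text
t: 6.97
eef_pos: [0.4284, 0.3563, 0.3792]
ee_rot: [1.239, 1.57, -2.345]
force: [-0.1, -0.7, 0.3]
width: 0.088
```

play_rows(steps=[{"gripper": 1,"tx": 0,"ty": 0.95,"tz": -0.455,"ax": 0,"ay": 0,"az": 0},{"gripper": 1,"tx": 0,"ty": 0.95,"tz": -0.455,"ax": 0,"ay": 0,"az": 0},{"gripper": 1,"tx": 0,"ty": 0.95,"tz": -0.455,"ax": 0,"ay": 0,"az": 0},{"gripper": 1,"tx": 0,"ty": 0.95,"tz": -0.455,"ax": 0,"ay": 0,"az": 0},{"gripper": 1,"tx": 0,"ty": 0.95,"tz": -0.455,"ax": 0,"ay": 0,"az": 0},{"gripper": 1,"tx": 0,"ty": 0.95,"tz": -0.455,"ax": 0,"ay": 0,"az": 0},{"gripper": 1,"tx": 0,"ty": 0.95,"tz": -0.455,"ax": 0,"ay": 0,"az": 0},{"gripper": 1,"tx": 0,"ty": 0.95,"tz": -0.455,"ax": 0,"ay": 0,"az": 0},{"gripper": 1,"tx": 0,"ty": 0.95,"tz": -0.455,"ax": 0,"ay": 0,"az": 0},{"gripper": 1,"tx": 0,"ty": 0.95,"tz": -0.455,"ax": 0,"ay": 0,"az": 0},{"gripper": 1,"tx": 0,"ty": 0.95,"tz": -0.455,"ax": 0,"ay": 0,"az": 0},{"gripper": 1,"tx": 0,"ty": 0.95,"tz": -0.455,"ax": 0,"ay": 0,"az": 0},{"gripper": 1,"tx": 0,"ty": 0.95,"tz": -0.455,"ax": 0,"ay": 0,"az": 0},{"gripper": 1,"tx": 0,"ty": 0.95,"tz": -0.455,"ax": 0,"ay": 0,"az": 0}])

```text
t: 8.13
eef_pos: [0.4317, -0.0135, 0.3796]
ee_rot: [0.07, 1.57, 2.775]
force: [1.1, 0.4, 0.7]
width: 0.0877
```

```bash
python3 - <<'E'
from h import *
np.set_printoptions(precision=3,suppress=True)
s=telemetry.get_state();im=optics.grab_frame("wrist")
cv2.imwrite("pics/d1.png",im[:,:,::-1])
T=toolT(s);print(s['q'],s['t'],T, np.degrees(np.arctan2(T[1,2],T[0,2])))
E
```

```text
[ 0.429 -0.034 -0.53  -0.    -1.075 -0.865] 8.1333 [[-0.    -0.423 -0.906  0.432]
 [ 0.    -0.906  0.423 -0.014]
 [-1.     0.     0.     0.38 ]
 [ 0.     0.     0.     1.   ]] 154.98989903128395
```

View pics/d1.png

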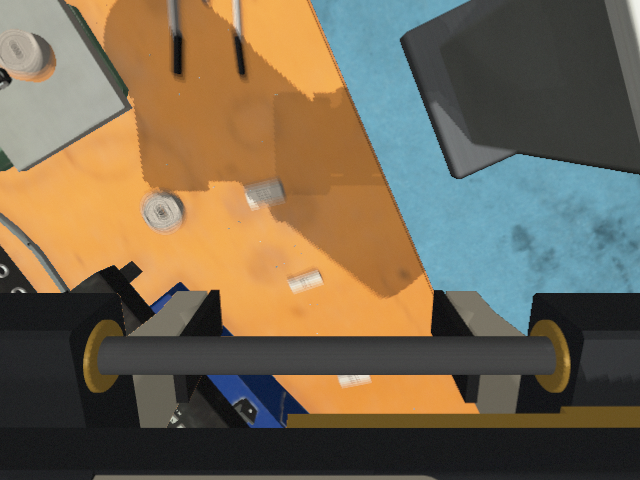

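```bash
python3 - <<'E'
from h import *
np.set_printoptions(precision=4,suppress=True)
s=telemetry.get_state();im=optics.grab_frame("wrist")
cv2.imwrite("pics/d2.png",cv2.resize(im[0:310,130:400,::-1],None,fx=2,fy=2,interpolation=cv2.INTER_CUBIC)[:600])
print(s['t'],np.abs(s['qd']).max())
cv2.imwrite("pics/d3.png",cv2.resize(im[160:230,220:310,::-1],None,fx=8,fy=8,interpolation=cv2.INTER_CUBIC))
for q,z in dict(thick_block=.009,middle_block=.006,thin_block=.0035,tongs_tip=.009).items():
    for r in finder.pinpoint(q,'wrist')[:2]:
        v,u=r['location'];print(q,round(r['confidence'],2),u,v,onplane('wrist',u,v,z,s))
np.save('sd.npy',np.r_[s['eef_pos'],s['ee_rot']])
E
```

```text
8.1833 0.12843277431309755
thick_block 0.87 271.6 197.5 [ 0.467  -0.0496  0.009 ]
middle_block 0.69 354.1 380.1 [0.4769 0.1465 0.006 ]
thin_block 0.68 303.7 284.8 [0.4784 0.0358 0.0035]
```

View pics/d2.png

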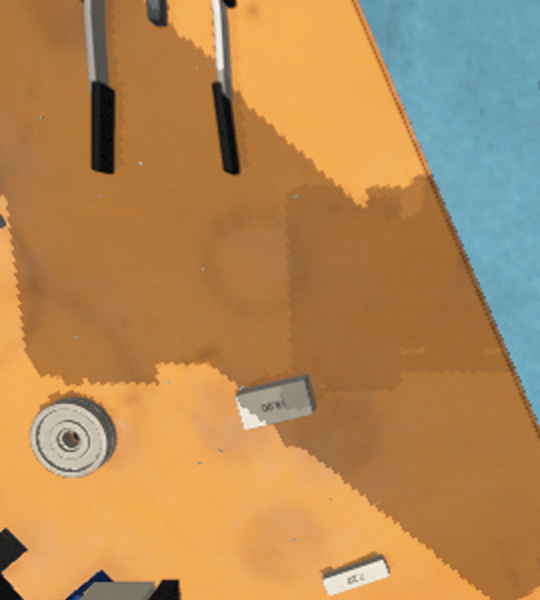

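View pics/d3.png

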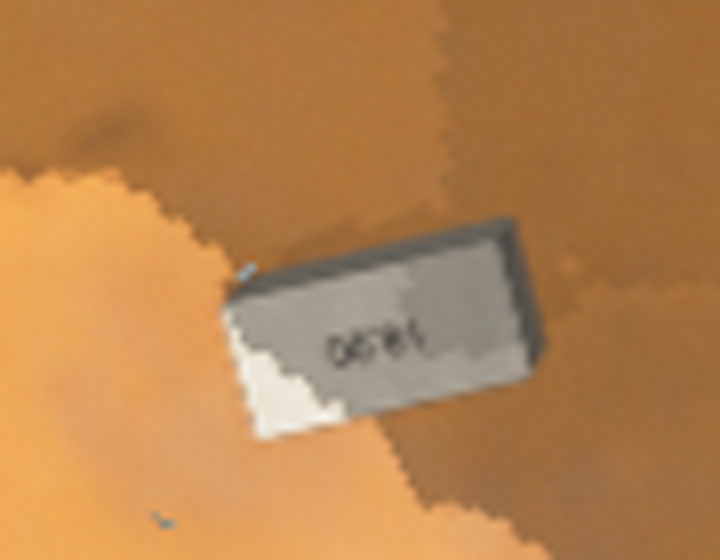

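```bash
python3 - <<'E'
from h import *
np.set_printoptions(precision=4,suppress=True)
a=np.load('sd.npy');s=dict(eef_pos=a[:3],ee_rot=a[3:])
C=[onplane('wrist',220+u/8,160+v/8,.018,s) for u,v in [(225,300),(262,438),(535,378),(500,238)]]
C=np.array(C);print(C,C.mean(0))
e=C[[0,1]].mean(0)-C[[2,3]].mean(0);print('long',np.linalg.norm(e),np.degrees(np.arctan2(e[1],e[0])),'short',np.linalg.norm(C[[1,2]].mean(0)-C[[0,3]].mean(0)))
# now
s=telemetry.get_state();print(s['eef_pos'],a[:3],np.abs(s['qd']).max(),s['t'])
print('tip',onplane('wrist',130+(102+226)/4,(125+130)/4,.018,s))
E
```

```text
[[ 0.4829 -0.0588  0.018 ]
 [ 0.4863 -0.0442  0.018 ]
 [ 0.4574 -0.0378  0.018 ]
 [ 0.4541 -0.0525  0.018 ]] [ 0.4702 -0.0483  0.018 ]
long 0.029522960944578104 -12.46038478704057 short 0.015020642113357725
[ 0.4322 -0.0118  0.3798] [ 0.4313 -0.0161  0.3794] 0.015142168612747985 8.4333
tip [ 0.4609 -0.1569  0.018 ]
```

play_rows(steps=[{"gripper": 1,"tx": 0,"ty": 0.94,"tz": -0.455,"ax": 0,"ay": 0,"az": 0},{"gripper": 1,"tx": 0,"ty": 0.94,"tz": -0.455,"ax": 0,"ay": 0,"az": 0},{"gripper": 1,"tx": 0,"ty": 0.94,"tz": -0.455,"ax": 0,"ay": 0,"az": 0},{"gripper": 1,"tx": 0,"ty": 0.94,"tz": -0.455,"ax": 0,"ay": 0,"az": 0},{"gripper": 1,"tx": 0,"ty": 0.94,"tz": -0.455,"ax": 0,"ay": 0,"az": 0},{"gripper": 1,"tx": 0,"ty": 0.94,"tz": -0.455,"ax": 0,"ay": 0,"az": 0},{"gripper": 1,"tx": 0,"ty": 0.94,"tz": -0.455,"ax": 0,"ay": 0,"az": 0},{"gripper": 1,"tx": 0,"ty": 0.94,"tz": -0.455,"ax": 0,"ay": 0,"az": 0},{"gripper": 1,"tx": 0,"ty": 0,"tz": 0,"ax": 0,"ay": 0,"az": 0},{"gripper": 1,"tx": 0,"ty": 0,"tz": 0,"ax": 0,"ay": 0,"az": 0},{"gripper": 1,"tx": 0,"ty": 0,"tz": 0,"ax": 0,"ay": 0,"az": 0}])

```text
t: 9.35
eef_pos: [0.4355, -0.2203, 0.3797]
ee_rot: [0.043, 1.57, 2.748]
force: [-1.1, 0.0, 0.1]
width: 0.0874
```

```bash
python3 - <<'E'
from h import *
np.set_printoptions(precision=4,suppress=True)
s=telemetry.get_state();im=optics.grab_frame("wrist")
cv2.imwrite("pics/e1.png",cv2.resize(im[0:300,170:450,::-1],None,fx=2.8,fy=2,interpolation=cv2.INTER_CUBIC)[:600])
T=toolT(s);print(s['t'],np.abs(s['qd']).max(),s['eef_pos'],np.degrees(np.arctan2(T[1,2],T[0,2])),T[:3,0])
for q,z in dict(tongs_grip=.009,tongs_tip=.009,tongs=0).items():
    for r in finder.pinpoint(q,'wrist')[:2]:
        v,u=r['location'];print(q,round(r['confidence'],2),u,v,onplane('wrist',u,v,z,s))
np.save('se.npy',np.r_[s['eef_pos'],s['ee_rot']])
E
```

```text
9.35 0.01400813699685802 [ 0.4355 -0.2203  0.3797] 155.0187462030639 [-0.0006  0.0002 -1.    ]
tongs_grip 0.58 325.4 207.5 [ 0.4336 -0.226   0.009 ]
tongs 0.8 325.5 102.5 [ 0.3972 -0.3039  0.    ]
```

View pics/e1.png

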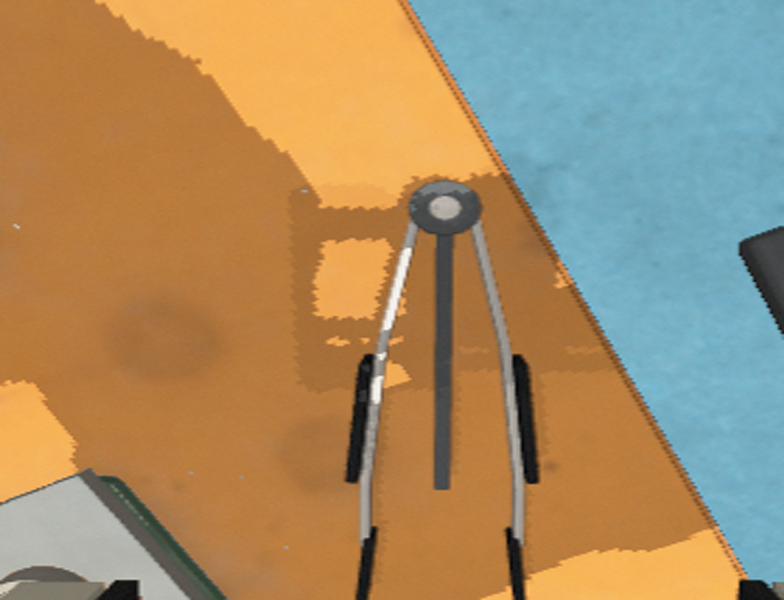

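```bash
python3 - <<'E'
from h import *
np.set_printoptions(precision=4,suppress=True)
a=np.load('se.npy');s=dict(eef_pos=a[:3],ee_rot=a[3:])
tail=onplane('wrist',328.9,103.5,.02,s);print('tail',tail)
g=onplane('wrist',328.2,209,.03,s);print('grip top',g)
tg=onplane('wrist',327.5,244,.018,s);print('tongue end',tg, np.degrees(np.arctan2(*(tg-tail)[[1,0]])))
for d in (tg-tail,g-tail):
    d=d*[1,1,0];d/=np.linalg.norm(d); print(tail+.085*d, np.degrees(np.arctan2(d[1],d[0])))
for u in (360,528): print(onplane('wrist',170+u/2.8,209,.03,s))
print(toolT(s)[:3,1:]*1)
E
```

```text
tail [ 0.3954 -0.3014  0.02  ]
grip top [ 0.4303 -0.2278  0.03  ]
tongue end [ 0.4447 -0.198   0.018 ] 64.5207139321064
[ 0.432  -0.2247  0.02  ] 64.5207139321064
[ 0.4318 -0.2246  0.02  ] 64.66700382749855
[ 0.452  -0.2379  0.03  ]
[ 0.408  -0.2174  0.03  ]
[[-0.4223 -0.9064  0.4355]
 [-0.9064  0.4223 -0.2203]
 [ 0.      0.0006  0.3797]]
```

play_rows(steps=[{"gripper": 1,"tx": 0.85,"ty": -0.17,"tz": 0.04,"ax": 0,"ay": 0,"az": 0},{"gripper": 1,"tx": 0.85,"ty": 0,"tz": 0,"ax": 0,"ay": 0,"az": 0},{"gripper": 1,"tx": 0.85,"ty": 0,"tz": 0,"ax": 0,"ay": 0,"az": 0},{"gripper": 1,"tx": 0.85,"ty": 0,"tz": 0,"ax": 0,"ay": 0,"az": 0},{"gripper": 1,"tx": 0.85,"ty": 0,"tz": 0,"ax": 0,"ay": 0,"az": 0},{"gripper": 1,"tx": 0.85,"ty": 0,"tz": 0,"ax": 0,"ay": 0,"az": 0},{"gripper": 1,"tx": 0.7,"ty": 0,"tz": 0,"ax": 0,"ay": 0,"az": 0},{"gripper": 1,"tx": 0.5,"ty": 0,"tz": 0,"ax": 0,"ay": 0,"az": 0},{"gripper": 1,"tx": 0.5,"ty": 0,"tz": 0,"ax": 0,"ay": 0,"az": 0},{"gripper": 1,"tx": 0,"ty": 0,"tz": 0,"ax": 0,"ay": 0,"az": 0},{"gripper": 1,"tx": 0,"ty": 0,"tz": 0,"ax": 0,"ay": 0,"az": 0}])

```text
t: 10.47
eef_pos: [0.4362, -0.2162, 0.2099]
ee_rot: [0.454, 1.57, -3.123]
force: [0.5, 0.7, -0.2]
width: 0.0876
```

```bash
python3 - <<'E'
from h import *
np.set_printoptions(precision=4,suppress=True)
s=telemetry.get_state();im=optics.grab_frame("wrist")
cv2.imwrite("pics/e2.png",im[:,:,::-1])
im=optics.grab_frame("scene")
cv2.imwrite("pics/e3.png",cv2.resize(im[160:360,300:500,::-1],None,fx=3,fy=3))
print(s['eef_pos'],s['force'],s['t'])
E
```

```text
[ 0.4362 -0.2162  0.2099] [ 0.4878  0.6556 -0.1537] 10.4667
```

View pics/e2.png

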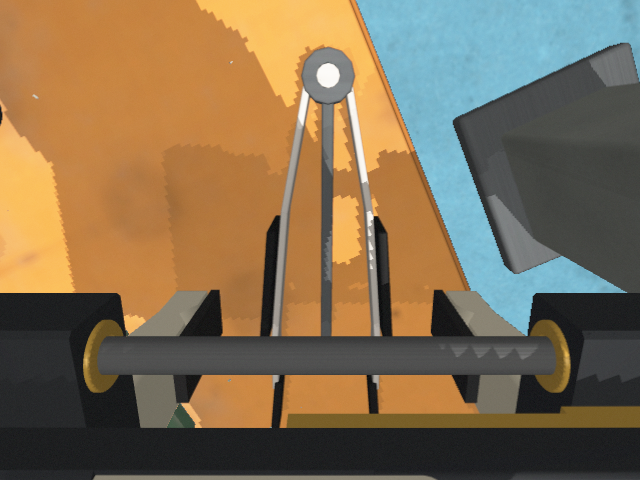

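View pics/e3.png

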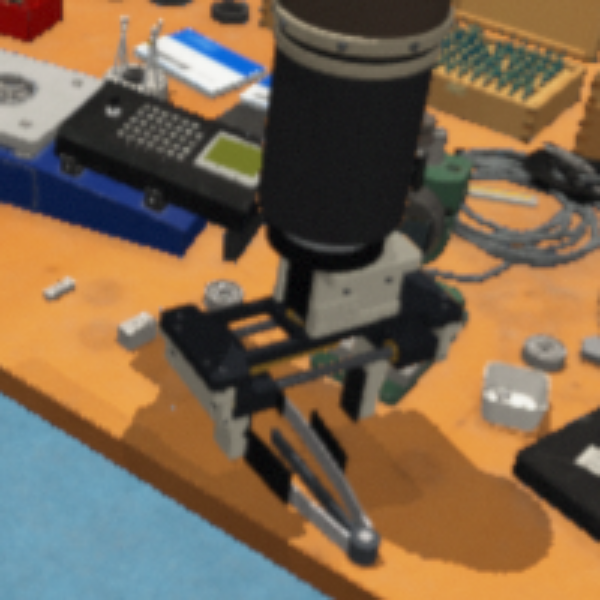

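play_rows(steps=[{"gripper": 1,"tx": 0.5,"ty": 0,"tz": 0,"ax": 0,"ay": 0,"az": 0},{"gripper": 1,"tx": 0.4,"ty": 0,"tz": 0,"ax": 0,"ay": 0,"az": 0},{"gripper": 1,"tx": 0.18,"ty": 0,"tz": 0,"ax": 0,"ay": 0,"az": 0},{"gripper": 1,"tx": 0,"ty": 0,"tz": 0,"ax": 0,"ay": 0,"az": 0}])

```text
t: 10.9
eef_pos: [0.4361, -0.2166, 0.183]
ee_rot: [0.31, 1.57, 3.015]
force: [-0.2, -0.6, 0.8]
width: 0.088
```

play_rows(steps=[{"gripper": 0.7,"tx": 0,"ty": 0,"tz": 0,"ax": 0,"ay": 0,"az": 0},{"gripper": 0.53,"tx": 0,"ty": 0,"tz": 0,"ax": 0,"ay": 0,"az": 0},{"gripper": 0.53,"tx": 0,"ty": 0,"tz": 0,"ax": 0,"ay": 0,"az": 0},{"gripper": 0.53,"tx": 0,"ty": 0,"tz": 0,"ax": 0,"ay": 0,"az": 0},{"gripper": 0.53,"tx": 0,"ty": 0,"tz": 0,"ax": 0,"ay": 0,"az": 0},{"gripper": 0.53,"tx": 0,"ty": 0,"tz": 0,"ax": 0,"ay": 0,"az": 0},{"gripper": 0.53,"tx": 0,"ty": 0,"tz": 0,"ax": 0,"ay": 0,"az": 0}], newtons=30)

```text
t: 11.48
eef_pos: [0.4362, -0.2167, 0.1833]
ee_rot: [-2.917, 1.57, -0.211]
force: [-1.2, 0.2, 2.9]
width: 0.049
```

```bash
python3 - <<'E'
from h import *
np.set_printoptions(precision=4,suppress=True)
s=telemetry.get_state();im=optics.grab_frame("wrist")
cv2.imwrite("pics/e4.png",im[:,:,::-1])
print(s['eef_pos'],s['force'],s['width'],s['t'])
E
```

```text
[ 0.4362 -0.2167  0.1833] [-1.1745  0.1822  2.9022] 0.049019472942116345 11.4833
```

View pics/e4.png

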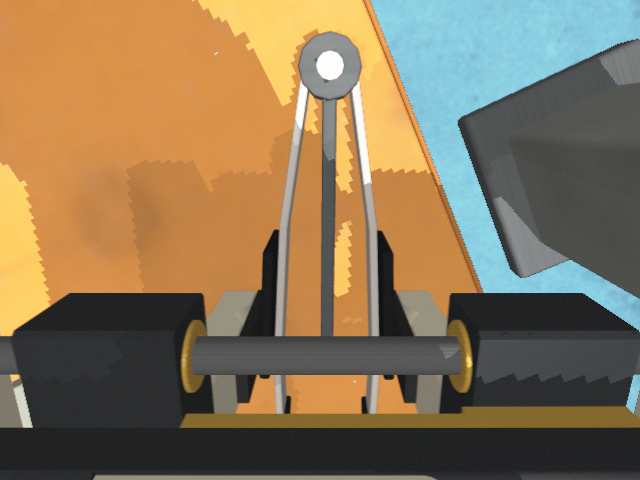

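play_rows(steps=[{"gripper": 0.53,"tx": -0.1,"ty": 0,"tz": 0,"ax": 0,"ay": 0,"az": 0},{"gripper": 0.53,"tx": -0.2,"ty": 0,"tz": 0,"ax": 0,"ay": 0,"az": 0},{"gripper": 0.53,"tx": -0.3,"ty": 0,"tz": 0,"ax": 0,"ay": 0,"az": 0},{"gripper": 0.53,"tx": -0.4,"ty": 0,"tz": 0,"ax": 0,"ay": 0,"az": 0},{"gripper": 0.53,"tx": -0.4,"ty": 0,"tz": 0,"ax": 0,"ay": 0,"az": 0},{"gripper": 0.53,"tx": -0.4,"ty": 0,"tz": 0,"ax": 0,"ay": 0,"az": 0},{"gripper": 0.53,"tx": -0.4,"ty": 0,"tz": 0,"ax": 0,"ay": 0,"az": 0},{"gripper": 0.53,"tx": -0.3,"ty": 0,"tz": 0,"ax": 0,"ay": 0,"az": 0},{"gripper": 0.53,"tx": -0.2,"ty": 0,"tz": 0,"ax": 0,"ay": 0,"az": 0},{"gripper": 0.53,"tx": 0,"ty": 0,"tz": 0,"ax": 0,"ay": 0,"az": 0}])

```text
t: 12.37
eef_pos: [0.4364, -0.2167, 0.2518]
ee_rot: [-2.822, 1.569, -0.117]
force: [0.7, -0.2, -1.3]
width: 0.0462
```

```bash
python3 - <<'E'
from h import *
np.set_printoptions(precision=4,suppress=True)
s=telemetry.get_state();im=optics.grab_frame("wrist")
cv2.imwrite("pics/f1.png",im[:,:,::-1])
im=optics.grab_frame("scene")
cv2.imwrite("pics/f2.png",cv2.resize(im[160:360,300:500,::-1],None,fx=3,fy=3))
print(s['eef_pos'],s['force'],s['width'],s['t'])
T=toolT(s)
R1=Rdown(np.radians(155))
print(plan(np.array([.405,-.05,.26]),R1,12)[0])
E
```

```text
[ 0.4364 -0.2167  0.2518] [ 0.6631 -0.238  -1.2891] 0.04616007253992024 12.3667
dist mm 169.76389090802334 turn deg 0.021356228614692097
[-0.03 -0.46  0.33 -0.   -0.    0.  ]
```

View pics/f1.png

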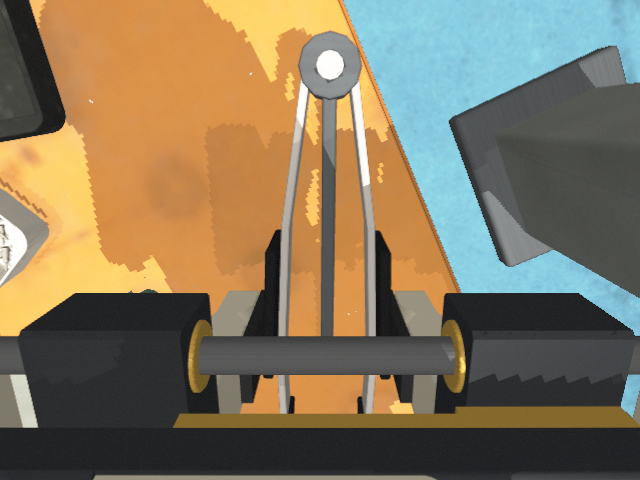

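View pics/f2.png

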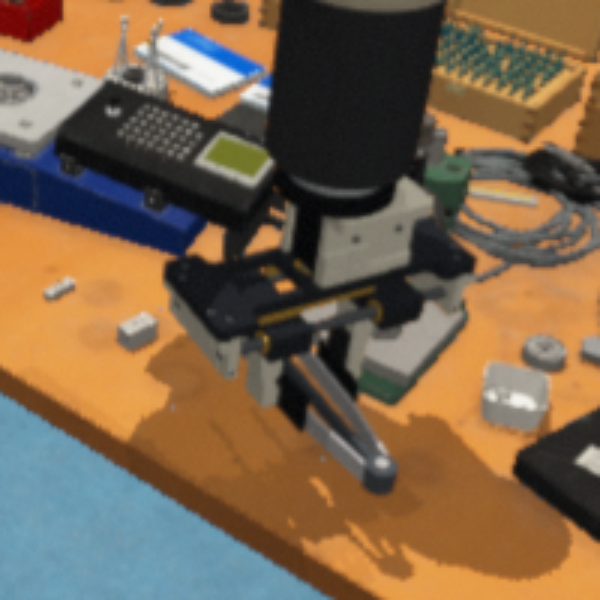

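```bash
python3 - <<'E'
from h import *
np.set_printoptions(precision=4,suppress=True)
print(plan(np.array([.41,0,.38]),Rdown(np.radians(155)),14)[0])
E
```

```text
dist mm 253.69729847609185 turn deg 0.0213562286146921
[-0.37 -0.53  0.33 -0.   -0.    0.  ]
```

play_rows(steps=[{"gripper": 0.53,"tx": -0.18,"ty": -0.26,"tz": 0.16,"ax": 0,"ay": 0,"az": 0},{"gripper": 0.53,"tx": -0.37,"ty": -0.53,"tz": 0.33,"ax": 0,"ay": 0,"az": 0},{"gripper": 0.53,"tx": -0.37,"ty": -0.53,"tz": 0.33,"ax": 0,"ay": 0,"az": 0},{"gripper": 0.53,"tx": -0.37,"ty": -0.53,"tz": 0.33,"ax": 0,"ay": 0,"az": 0},{"gripper": 0.53,"tx": -0.37,"ty": -0.53,"tz": 0.33,"ax": 0,"ay": 0,"az": 0},{"gripper": 0.53,"tx": -0.37,"ty": -0.53,"tz": 0.33,"ax": 0,"ay": 0,"az": 0},{"gripper": 0.53,"tx": -0.37,"ty": -0.53,"tz": 0.33,"ax": 0,"ay": 0,"az": 0},{"gripper": 0.53,"tx": -0.37,"ty": -0.53,"tz": 0.33,"ax": 0,"ay": 0,"az": 0},{"gripper": 0.53,"tx": -0.37,"ty": -0.53,"tz": 0.33,"ax": 0,"ay": 0,"az": 0},{"gripper": 0.53,"tx": -0.37,"ty": -0.53,"tz": 0.33,"ax": 0,"ay": 0,"az": 0},{"gripper": 0.53,"tx": -0.37,"ty": -0.53,"tz": 0.33,"ax": 0,"ay": 0,"az": 0},{"gripper": 0.53,"tx": -0.37,"ty": -0.53,"tz": 0.33,"ax": 0,"ay": 0,"az": 0},{"gripper": 0.53,"tx": -0.37,"ty": -0.53,"tz": 0.33,"ax": 0,"ay": 0,"az": 0},{"gripper": 0.53,"tx": -0.37,"ty": -0.53,"tz": 0.33,"ax": 0,"ay": 0,"az": 0},{"gripper": 0.53,"tx": -0.18,"ty": -0.26,"tz": 0.16,"ax": 0,"ay": 0,"az": 0},{"gripper": 0.53,"tx": 0,"ty": 0,"tz": 0,"ax": 0,"ay": 0,"az": 0},{"gripper": 0.53,"tx": 0,"ty": 0,"tz": 0,"ax": 0,"ay": 0,"az": 0},{"gripper": 0.53,"tx": 0,"ty": 0,"tz": 0,"ax": 0,"ay": 0,"az": 0}])

```text
t: 13.97
eef_pos: [0.4097, -0.0004, 0.3791]
ee_rot: [0.774, 1.57, -2.804]
force: [0.0, -0.3, -1.2]
width: 0.0469
```

```bash
python3 - <<'E'
from h import *
np.set_printoptions(precision=4,suppress=True)
s=telemetry.get_state();im=optics.grab_frame("wrist")
cv2.imwrite("pics/g1.png",im[:,:,::-1])
cv2.imwrite("pics/g2.png",cv2.resize(im[160:235,200:300,::-1],None,fx=8,fy=8,interpolation=cv2.INTER_CUBIC))
print(s['eef_pos'],s['force'],s['width'],s['t'],np.abs(s['qd']).max())
np.save('sg.npy',np.r_[s['eef_pos'],s['ee_rot']])
for q,z in dict(thick_block=.009,tongs=.2).items():
    for r in finder.pinpoint(q,'wrist')[:2]:
        v,u=r['location'];print(q,round(r['confidence'],2),u,v,onplane('wrist',u,v,z,s))
E
```

```text
[ 0.4097 -0.0004  0.3791] [ 0.0226 -0.2926 -1.1632] 0.04685317957260254 13.9667 0.011389656186373978
thick_block 0.72 238.3 190.9 [ 0.4685 -0.0507  0.009 ]
tongs 0.77 330.6 71.3 [ 0.3684 -0.0857  0.2   ]
```

View pics/g1.png

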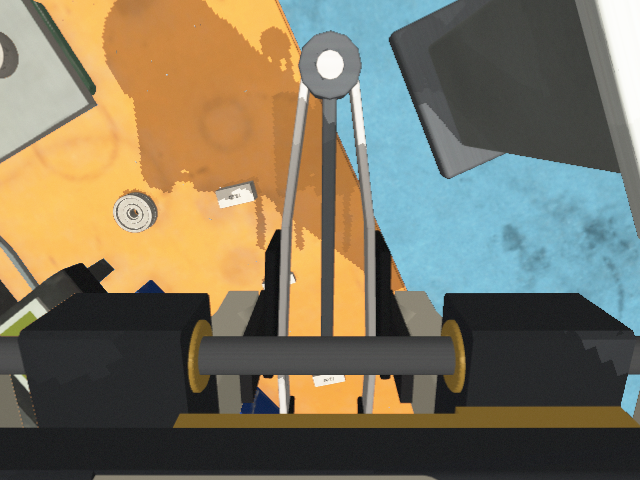

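View pics/g2.png

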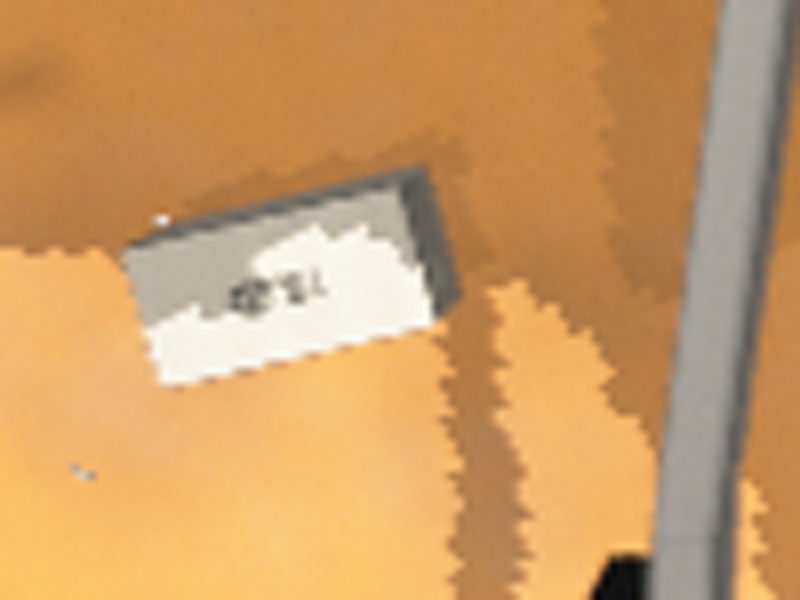

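```bash
python3 - <<'E'
from h import *
np.set_printoptions(precision=4,suppress=True)
a=np.load('sg.npy');s=dict(eef_pos=a[:3],ee_rot=a[3:])
C=np.array([onplane('wrist',200+u/8,160+v/8,.018,s) for u,v in [(125,248),(163,387),(433,325),(402,187)]]);print(C,C.mean(0))
e=C[[0,1]].mean(0)-C[[2,3]].mean(0);print('long',np.linalg.norm(e),np.degrees(np.arctan2(e[1],e[0])),'short',np.linalg.norm(C[[1,2]].mean(0)-C[[0,3]].mean(0)))
# tongs in tool frame: bench plane at tool x=.183
T=toolT(s);zb=T[2,3]-.183
for nm,u,v,h in [('tail',330,65,.022),('tongue',327.5,330,.018),('gripL',283,300,.030),('gripR',375,300,.03),('gL',280,231,.03),('gR',382,231,.03)]:
    P=onplane('wrist',u,v,zb+h,s);print(nm,(np.linalg.inv(T)@np.append(P,1))[:3])
E
```

```text
[[ 0.4832 -0.0591  0.018 ]
 [ 0.4868 -0.0446  0.018 ]
 [ 0.4581 -0.0385  0.018 ]
 [ 0.4543 -0.0525  0.018 ]] [ 0.4706 -0.0487  0.018 ]
long 0.029470302207247334 -12.412330914671342 short 0.014740931680411252
tail [0.1611 0.0946 0.0009]
tongue [ 0.165  -0.0005  0.0002]
gripL [ 0.153   0.0176 -0.0154]
gripR [0.153  0.0176 0.0167]
gL [ 0.153   0.0425 -0.0157]
gR [0.1531 0.0425 0.0182]
```

play_rows(steps=[{"gripper": 0.53,"tx": 0,"ty": 0,"tz": 0,"ax": 0.49,"ay": 0,"az": 0},{"gripper": 0.53,"tx": 0,"ty": 0,"tz": 0,"ax": 0.99,"ay": 0,"az": 0},{"gripper": 0.53,"tx": 0,"ty": 0,"tz": 0,"ax": 0.99,"ay": 0,"az": 0},{"gripper": 0.53,"tx": 0,"ty": 0,"tz": 0,"ax": 0.99,"ay": 0,"az": 0},{"gripper": 0.53,"tx": 0,"ty": 0,"tz": 0,"ax": 0.99,"ay": 0,"az": 0},{"gripper": 0.53,"tx": 0,"ty": 0,"tz": 0,"ax": 0.99,"ay": 0,"az": 0},{"gripper": 0.53,"tx": 0,"ty": 0,"tz": 0,"ax": 0.99,"ay": 0,"az": 0},{"gripper": 0.53,"tx": 0,"ty": 0,"tz": 0,"ax": 0.99,"ay": 0,"az": 0},{"gripper": 0.53,"tx": 0,"ty": 0,"tz": 0,"ax": 0.99,"ay": 0,"az": 0},{"gripper": 0.53,"tx": 0,"ty": 0,"tz": 0,"ax": 0.99,"ay": 0,"az": 0},{"gripper": 0.53,"tx": 0,"ty": 0,"tz": 0,"ax": 0.99,"ay": 0,"az": 0},{"gripper": 0.53,"tx": 0,"ty": 0,"tz": 0,"ax": 0.99,"ay": 0,"az": 0},{"gripper": 0.53,"tx": 0,"ty": 0,"tz": 0,"ax": 0.99,"ay": 0,"az": 0},{"gripper": 0.53,"tx": 0,"ty": 0,"tz": 0,"ax": 0.5,"ay": 0,"az": 0},{"gripper": 0.53,"tx": 0,"ty": 0,"tz": 0,"ax": 0,"ay": 0,"az": 0}])

```text
t: 15.37
eef_pos: [0.41, -0.0005, 0.3794]
ee_rot: [2.264, 1.57, -2.665]
force: [0.3, -0.1, -1.6]
width: 0.0468
```

play_rows(steps=[{"gripper": 0.53,"tx": 0.4,"ty": -0.042,"tz": -0.113,"ax": 0,"ay": 0,"az": 0},{"gripper": 0.53,"tx": 0.8,"ty": -0.084,"tz": -0.227,"ax": 0,"ay": 0,"az": 0},{"gripper": 0.53,"tx": 0.8,"ty": -0.084,"tz": -0.227,"ax": 0,"ay": 0,"az": 0},{"gripper": 0.53,"tx": 0.8,"ty": -0.084,"tz": -0.227,"ax": 0,"ay": 0,"az": 0},{"gripper": 0.53,"tx": 0.8,"ty": -0.084,"tz": -0.227,"ax": 0,"ay": 0,"az": 0},{"gripper": 0.53,"tx": 0.8,"ty": -0.084,"tz": -0.227,"ax": 0,"ay": 0,"az": 0},{"gripper": 0.53,"tx": 0.4,"ty": -0.042,"tz": -0.113,"ax": 0,"ay": 0,"az": 0},{"gripper": 0.53,"tx": 0,"ty": 0,"tz": 0,"ax": 0,"ay": 0,"az": 0},{"gripper": 0.53,"tx": 0,"ty": 0,"tz": 0,"ax": 0,"ay": 0,"az": 0},{"gripper": 0.53,"tx": 0,"ty": 0,"tz": 0,"ax": 0,"ay": 0,"az": 0}])

```text
t: 16.2
eef_pos: [0.4155, -0.036, 0.2604]
ee_rot: [-1.338, 1.57, 0.02]
force: [1.3, -0.2, -2.3]
width: 0.0461
```

```bash
python3 - <<'E'
from h import *
np.set_printoptions(precision=4,suppress=True)
s=telemetry.get_state();T=toolT(s)
im=optics.grab_frame("scene");it=optics.grab_frame("top");iw=optics.grab_frame("wrist")
cv2.imwrite("pics/h1.png",cv2.resize(im[170:320,260:420,::-1],None,fx=4,fy=4,interpolation=cv2.INTER_CUBIC))
cv2.imwrite("pics/h2.png",cv2.resize(it[180:330,270:430,::-1],None,fx=4,fy=4,interpolation=cv2.INTER_CUBIC))
cv2.imwrite("pics/h3.png",iw[:,:,::-1])
print(s['eef_pos'],s['force'],s['width'],s['t'],np.degrees(np.arctan2(T[1,2],T[0,2])),T[:3,0],s['q'])
tip=(T@[.174,-.0594,.0005,1])[:3];B=np.array([.4706,-.0487,.009]);print('tip',tip)
for n in('scene','top'):print(proj(n,tip),proj(n,B))
E
```

```text
[ 0.4155 -0.036   0.2604] [ 1.2516 -0.2432 -2.282 ] 0.046119039968615876 16.2 77.81919541730946 [ 0.0008  0.     -1.    ] [ 0.3917  0.0875 -0.7287  0.0004 -0.7538 -2.1753]
tip [ 0.4738 -0.048   0.0865]
[347.2961 244.2639] [344.995  270.9987]
[344.4836 238.7463] [343.3623 241.88  ]
```

View pics/h1.png

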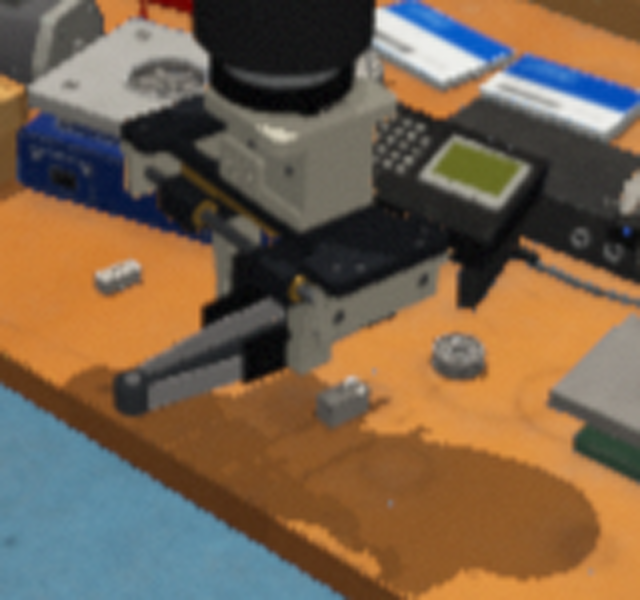

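View pics/h2.png

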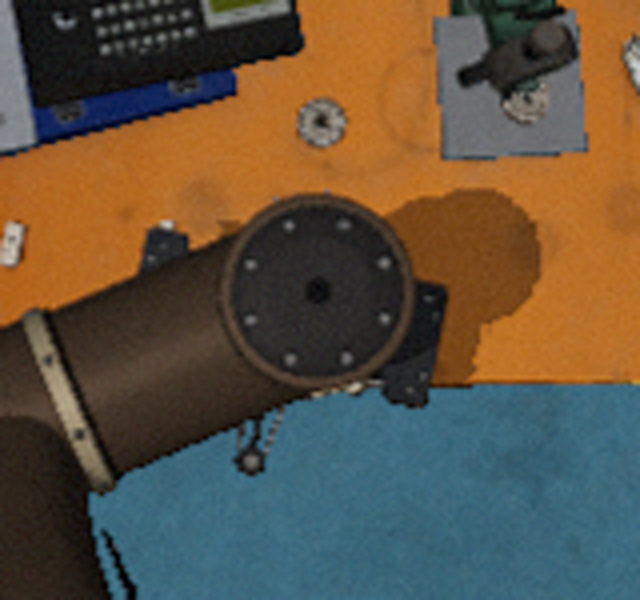

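View pics/h3.png

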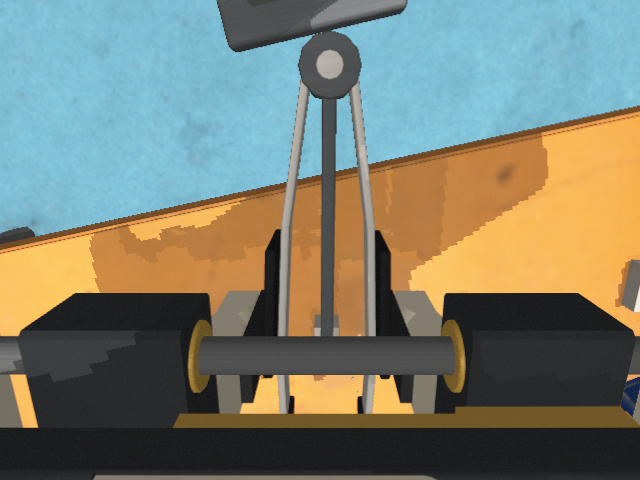

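play_rows(steps=[{"gripper": 0.53,"tx": 0.4,"ty": 0,"tz": 0,"ax": 0,"ay": 0,"az": 0},{"gripper": 0.53,"tx": 0.5,"ty": 0,"tz": 0,"ax": 0,"ay": 0,"az": 0},{"gripper": 0.53,"tx": 0.5,"ty": 0,"tz": 0,"ax": 0,"ay": 0,"az": 0},{"gripper": 0.53,"tx": 0.4,"ty": 0,"tz": 0,"ax": 0,"ay": 0,"az": 0},{"gripper": 0.53,"tx": 0.2,"ty": 0,"tz": 0,"ax": 0,"ay": 0,"az": 0},{"gripper": 0.53,"tx": 0,"ty": 0,"tz": 0,"ax": 0,"ay": 0,"az": 0},{"gripper": 0.53,"tx": 0,"ty": 0,"tz": 0,"ax": 0,"ay": 0,"az": 0}])

```text
t: 16.93
eef_pos: [0.4153, -0.0358, 0.2102]
ee_rot: [-1.398, 1.57, -0.04]
force: [-0.5, 0.3, -1.1]
width: 0.0462
```

```bash
python3 - <<'E'
from h import *
np.set_printoptions(precision=4,suppress=True)
s=telemetry.get_state();T=toolT(s)
im=optics.grab_frame("scene");iw=optics.grab_frame("wrist")
cv2.imwrite("pics/i1.png",cv2.resize(im[210:300,310:400,::-1],None,fx=6.5,fy=6.5,interpolation=cv2.INTER_CUBIC))
cv2.imwrite("pics/i3.png",cv2.resize(iw[230:430,200:450,::-1],None,fx=3,fy=3))
print(s['eef_pos'],s['force'],s['width'],s['t'])
E
```

```text
[ 0.4153 -0.0358  0.2102] [-0.4654  0.3136 -1.1089] 0.046242791616533926 16.9333
```

View pics/i1.png

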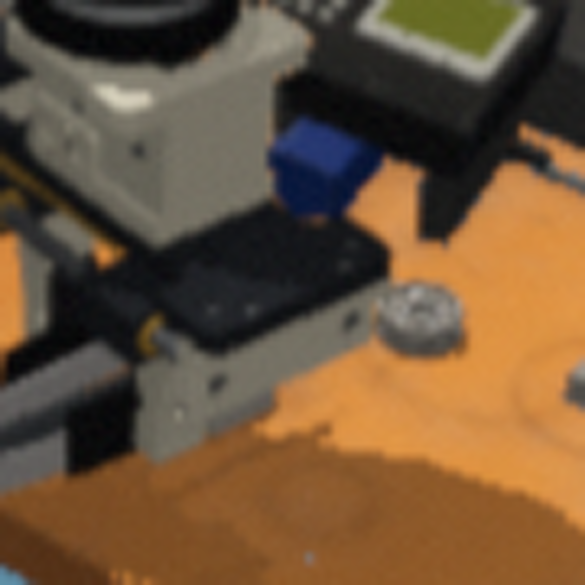

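View pics/i3.png

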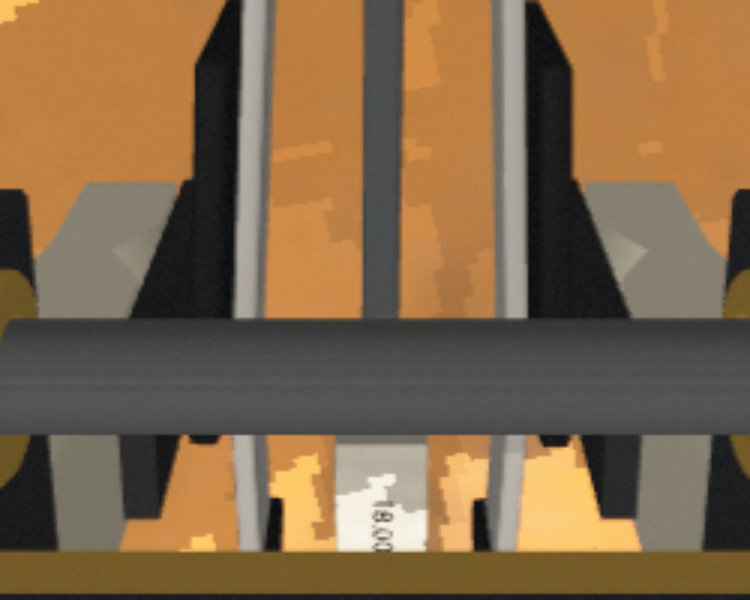

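```bash
python3 - <<'E'
from h import *
np.set_printoptions(precision=4,suppress=True)
s=telemetry.get_state();T=toolT(s);Ti=np.linalg.inv(T);z0=T[2,3]-.183
for u,v,z in [(200+272/3,230+500/3,z0+.018),(200+485/3,230+500/3,z0+.018),(200+337/3,230+442/3,.018),(200+427/3,230+442/3,.018)]:
    print((Ti@np.append(onplane('wrist',u,v,z,s),1))[:3])
E
```

```text
[ 0.165  -0.0325 -0.0163]
[ 0.165  -0.0325  0.0128]
[ 0.1926 -0.0421 -0.0084]
[ 0.1926 -0.0421  0.0061]
```

play_rows(steps=[{"gripper": 0.53,"tx": 0.2,"ty": -0.1,"tz": 0,"ax": 0,"ay": 0,"az": 0},{"gripper": 0.53,"tx": 0.35,"ty": -0.1,"tz": 0,"ax": 0,"ay": 0,"az": 0},{"gripper": 0.53,"tx": 0.3,"ty": 0,"tz": 0,"ax": 0,"ay": 0,"az": 0},{"gripper": 0.53,"tx": 0.15,"ty": 0,"tz": 0,"ax": 0,"ay": 0,"az": 0},{"gripper": 0.53,"tx": 0,"ty": 0,"tz": 0,"ax": 0,"ay": 0,"az": 0},{"gripper": 0.53,"tx": 0,"ty": 0,"tz": 0,"ax": 0,"ay": 0,"az": 0}])

```text
t: 17.53
eef_pos: [0.4198, -0.0372, 0.1843]
ee_rot: [2.177, 1.569, -2.749]
force: [0.4, 0.3, -1.1]
width: 0.0464
```

```bash
python3 - <<'E'
from h import *
np.set_printoptions(precision=4,suppress=True)
s=telemetry.get_state()
iw=optics.grab_frame("wrist")
cv2.imwrite("pics/j3.png",cv2.resize(iw[230:430,200:450,::-1],None,fx=3,fy=3))
print(s['eef_pos'],s['force'],s['width'],s['t'])
E
```

```text
[ 0.4198 -0.0372  0.1843] [ 0.3997  0.3288 -1.0898] 0.04644035635046086 17.5333
```

View pics/j3.png

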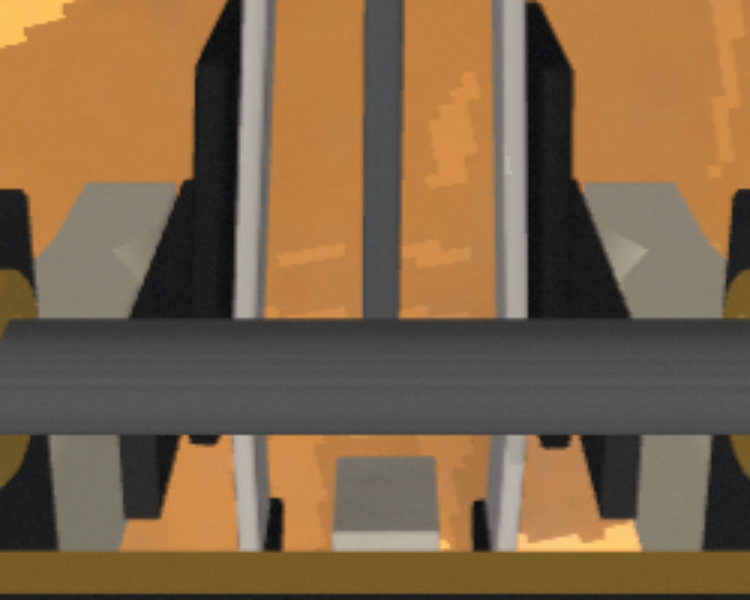

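play_rows(steps=[{"gripper": 0.5,"tx": 0,"ty": 0,"tz": 0,"ax": 0,"ay": 0,"az": 0},{"gripper": 0.47,"tx": 0,"ty": 0,"tz": 0,"ax": 0,"ay": 0,"az": 0},{"gripper": 0.45,"tx": 0,"ty": 0,"tz": 0,"ax": 0,"ay": 0,"az": 0},{"gripper": 0.43,"tx": 0,"ty": 0,"tz": 0,"ax": 0,"ay": 0,"az": 0},{"gripper": 0.41,"tx": 0,"ty": 0,"tz": 0,"ax": 0,"ay": 0,"az": 0},{"gripper": 0.39,"tx": 0,"ty": 0,"tz": 0,"ax": 0,"ay": 0,"az": 0},{"gripper": 0.35,"tx": 0,"ty": 0,"tz": 0,"ax": 0,"ay": 0,"az": 0},{"gripper": 0.2,"tx": 0,"ty": 0,"tz": 0,"ax": 0,"ay": 0,"az": 0},{"gripper": 0.0,"tx": 0,"ty": 0,"tz": 0,"ax": 0,"ay": 0,"az": 0},{"gripper": 0.0,"tx": 0,"ty": 0,"tz": 0,"ax": 0,"ay": 0,"az": 0},{"gripper": 0.0,"tx": 0,"ty": 0,"tz": 0,"ax": 0,"ay": 0,"az": 0}], newtons=35)

```text
t: 18.5
eef_pos: [0.4201, -0.037, 0.1849]
ee_rot: [-1.084, 1.571, 0.273]
force: [-1.1, 0.9, 0.3]
width: 0.037
```

```bash
python3 - <<'E'
from h import *
np.set_printoptions(precision=4,suppress=True)
s=telemetry.get_state()
iw=optics.grab_frame("wrist")
cv2.imwrite("pics/k3.png",cv2.resize(iw[230:430,200:450,::-1],None,fx=3,fy=3))
print(s['eef_pos'],s['force'],s['width'],s['t'])
E
```

```text
[ 0.4201 -0.037   0.1849] [-1.0991  0.9409  0.2544] 0.036965093964148404 18.5
```

View pics/k3.png

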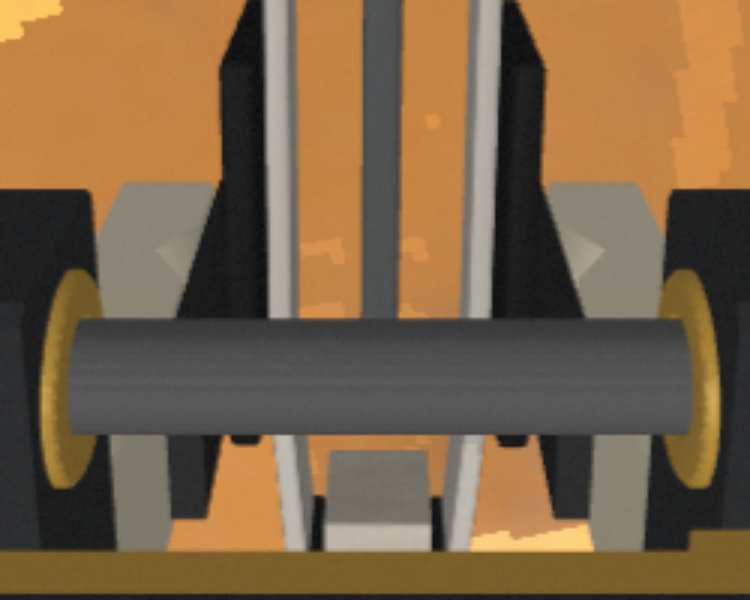

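play_rows(steps=[{"gripper": 0,"tx": -0.1,"ty": 0,"tz": 0,"ax": 0,"ay": 0,"az": 0},{"gripper": 0,"tx": -0.2,"ty": 0,"tz": 0,"ax": 0,"ay": 0,"az": 0},{"gripper": 0,"tx": -0.3,"ty": 0,"tz": 0,"ax": 0,"ay": 0,"az": 0},{"gripper": 0,"tx": -0.4,"ty": 0,"tz": 0,"ax": 0,"ay": 0,"az": 0},{"gripper": 0,"tx": -0.4,"ty": 0,"tz": 0,"ax": 0,"ay": 0,"az": 0},{"gripper": 0,"tx": -0.4,"ty": 0,"tz": 0,"ax": 0,"ay": 0,"az": 0},{"gripper": 0,"tx": -0.4,"ty": 0,"tz": 0,"ax": 0,"ay": 0,"az": 0},{"gripper": 0,"tx": -0.4,"ty": 0,"tz": 0,"ax": 0,"ay": 0,"az": 0},{"gripper": 0,"tx": -0.4,"ty": 0,"tz": 0,"ax": 0,"ay": 0,"az": 0},{"gripper": 0,"tx": -0.4,"ty": 0,"tz": 0,"ax": 0,"ay": 0,"az": 0},{"gripper": 0,"tx": -0.4,"ty": 0,"tz": 0,"ax": 0,"ay": 0,"az": 0},{"gripper": 0,"tx": -0.4,"ty": 0,"tz": 0,"ax": 0,"ay": 0,"az": 0},{"gripper": 0,"tx": -0.4,"ty": 0,"tz": 0,"ax": 0,"ay": 0,"az": 0},{"gripper": 0,"tx": -0.4,"ty": 0,"tz": 0,"ax": 0,"ay": 0,"az": 0},{"gripper": 0,"tx": -0.4,"ty": 0,"tz": 0,"ax": 0,"ay": 0,"az": 0},{"gripper": 0,"tx": -0.3,"ty": 0,"tz": 0,"ax": 0,"ay": 0,"az": 0},{"gripper": 0,"tx": -0.15,"ty": 0,"tz": 0,"ax": 0,"ay": 0,"az": 0},{"gripper": 0,"tx": 0,"ty": 0,"tz": 0,"ax": 0,"ay": 0,"az": 0},{"gripper": 0,"tx": 0,"ty": 0,"tz": 0,"ax": 0,"ay": 0,"az": 0},{"gripper": 0,"tx": 0,"ty": 0,"tz": 0,"ax": 0,"ay": 0,"az": 0}])

```text
t: 20.22
eef_pos: [0.4197, -0.0371, 0.3306]
ee_rot: [1.895, 1.57, -3.031]
force: [0.3, 0.4, -1.7]
width: 0.0366
```

```bash
python3 - <<'E'
from h import *
np.set_printoptions(precision=4,suppress=True)
s=telemetry.get_state()
im=optics.grab_frame("scene");iw=optics.grab_frame("wrist")
cv2.imwrite("pics/l1.png",cv2.resize(im[130:330,240:440,::-1],None,fx=3,fy=3,interpolation=cv2.INTER_CUBIC))
cv2.imwrite("pics/l3.png",cv2.resize(iw[230:430,200:450,::-1],None,fx=3,fy=3))
print(s['eef_pos'],s['force'],s['width'],s['t'],np.abs(s['qd']).max())
E
```

```text
[ 0.4197 -0.0371  0.3306] [ 0.3457  0.3502 -1.7181] 0.0365961486948272 20.2167 0.005583507011781872
```

View pics/l1.png

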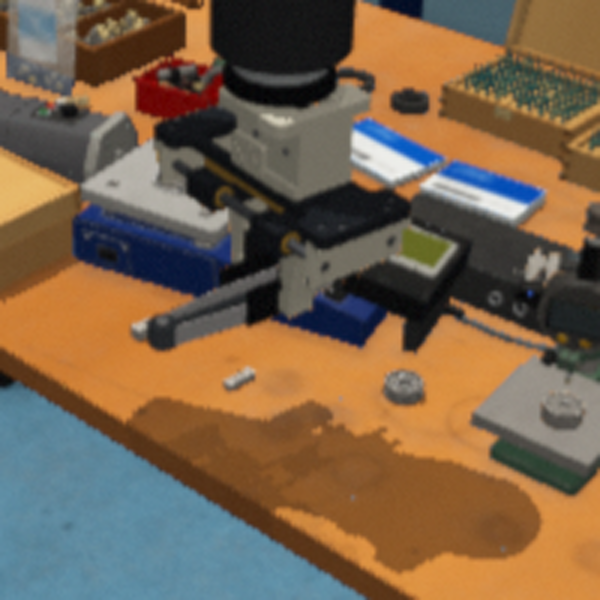

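View pics/l3.png

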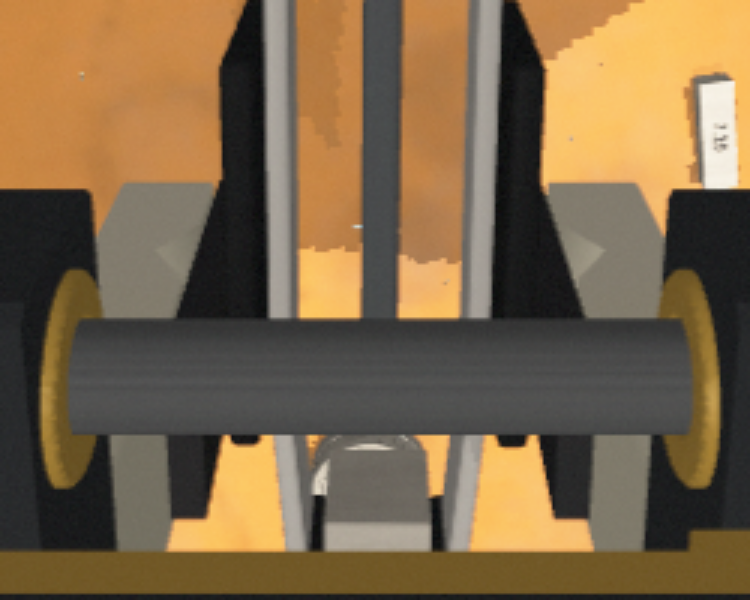

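play_rows(steps=[{"gripper": 0,"tx": 0,"ty": 0,"tz": 0,"ax": 0,"ay": 0,"az": 0},{"gripper": 0,"tx": 0,"ty": 0,"tz": 0,"ax": 0,"ay": 0,"az": 0},{"gripper": 0,"tx": 0,"ty": 0,"tz": 0,"ax": 0,"ay": 0,"az": 0},{"gripper": 0,"tx": 0,"ty": 0,"tz": 0,"ax": 0,"ay": 0,"az": 0}])

```text
t: 20.65
eef_pos: [0.42, -0.037, 0.3309]
ee_rot: [2.206, 1.571, -2.72]
force: [-0.7, -0.0, -1.7]
width: 0.0367
```

```bash
python3 - <<'E'
from h import *
from station import job_done
im=optics.grab_frame("scene");iw=optics.grab_frame("wrist")
cv2.imwrite("pics/m1.png",cv2.resize(np.hstack([im[130:250,180:300],iw[340:420,280:360][:, :].repeat(2,0)[:120].repeat(1,1)])[:,:,::-1],None,fx=3.5,fy=3.5))
s=telemetry.get_state();print(s['eef_pos'],s['width'],s['t'],s['force'])
print(job_done())
E
```

```text
[ 0.41998584 -0.03705415  0.33100187] 0.03667795411593966 20.75 [ 0.09638327  0.78979878 -1.71605682]
the job is handed in; nothing more can be done
None
```

View pics/m1.png

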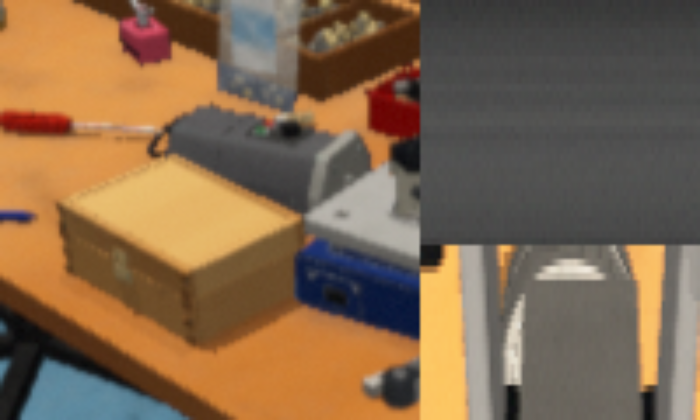

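I pushed the lid down along its arc by its front edge until it was shut. I then picked up the tongs, closed them on the 18 mm block with 35 N of grip and lifted it. I handed the job in at t = 20.75 s, still holding the block; no verdict came back.

What the last checks showed:
- **Lid:** it looks shut in the last scene picture. When I pressed it, the fingertips stood about 67–68 mm up and the force rose to about 24 N, which fits a fully shut lid.
- **Block:** the wrist camera shows it centred between the tip pads. From the arm's height it is about 0.155 m above the bench; I did not measure its height separately.
- **Grip:** the gripper opening is 36.7 mm, against the 37 mm expected with the tips 15 mm apart. The arm was still.
- **Other two blocks:** no move brought the tool down on them. I saw them lying in the pictures after the lift but did not measure their positions again.
- **One disagreement:** the wrist camera and the two fixed cameras put the thick block about 5–8 mm apart. I went by the wrist camera, and its view confirmed the block was centred before the tongs closed.

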